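# Clamp the glued ear

## Robot

A 7-joint arm with a two-finger parallel gripper is mounted at the origin on the work surface. World frame = base frame: x ahead of the robot, y to its left, z up, the work surface at z = 0. Lengths are in m, angles in rad, forces in N, time in s.
With the tool pointing down it reaches from about 0.425 to 0.875 m from the base axis. Payload 4.7 kg.
Tool frame: the origin (TCP) lies midway between the tips of the shut fingers; the grasp point (between the pads) lies 19 mm behind it; x points along the fingers, z is the direction in which the jaws open and shut, and the axes are right-handed (so a half turn about x gives the same grasp; the last joint's range is limited). The gripper opens to 87 mm and grips with 3 to 60 N. Pads are 19 mm wide; open, the fingers measure 117 mm over their backs; the gripper's body (75 mm by 190 mm) begins 51 mm behind the grasp point.
Start: joints at [1.17, 0.321, -0.07, 1.45, 0.023, 1.371, -0.057], TCP at [0.262, -0.595, 0.223] pointing down, gripper open.
Joint ranges: [-2.86, 2.86], [-0.3, 2.09], [-1.38, 1.24], [0.06, 2.45], [-1.56, 4.7], [0.09, 2.05], [-2.69, 2.69]. Speed limits (rad/s): [2.57, 2.57, 3.14, 3.14, 3.14, 3.14, 3.14].

## Interface

Orientations are given as a rotation vector (axis times angle).
In Python, from bench import ctrl, vision, close_job gives the robot as it stands. The module is installed in compiled form; this text tells all that it offers.
- The arm moves only by the tool servo_tool, never from a script. Its argument "commands" is a list that holds one entry, the list of rows, each a list of 7 numbers: the turn, a rotation vector about the tool's x, y, z in degrees, then the shift along the tool's x, y, z in mm, then the finger opening in mm, from 0 to 87. In form: [[[wx, wy, wz, x, y, z, grip], ...]]. A call has 1 to 5 rows; each row is the pose to reach, as a shift and turn from the pose commanded when the call began, along the tool's axes at that moment; what a row does not reach only later rows make up. A row lasts 1/8 s, in which the tool goes at most 62.5 mm and 10.7 degrees, less where a joint would pass 70% of its speed; a pose out of reach is approached as far as the arm can. A call with a gripper value outside its range is refused whole. The fingers move at their own pace and stop on an object; "newtons" is the grip in N (left out, the last holds). Time passes only in rows, so rows that repeat a pose let the fingers close. It gives the time, the measured TCP pose, the force and the opening at its end, in the units of the state.
- ctrl.get_state(): the state, without advancing time (a new reading comes with each control period).
- vision.get_image(name): name is "scene" or "side" or "wrist"; returns the picture (420x560x3 uint8, red, green, blue); there is no depth.
- vision.camera_info(name): a dict with "fov_y" (degrees; the focal length in pixels is half the picture's height over the tangent of half this angle, whatever the lens; pixels are square), "cx", "cy" (the principal point, pixels), "pose" (4x4, takes a point from camera to world coordinates). Camera axes: x right, y down, z forward; pixel columns grow to the right and rows downward; lengths in m; the calibration is good to about 2 mm. A picture is of the moment at which its call begins: read the wrist's pose just before it. camera_info takes no time and is no camera call; for the wrist camera it gives the pose at the moment of the call.
- close_job(): hands the job in, once; it reports no verdict.
The state is a dict: "time": time; "joint_positions": joint angles; "qd": joint speeds; "joint_torque": joint torques, N m; "position": TCP position; "tool_rot": TCP orientation; "ft_force": force on the tool from outside, world axes, zero at the start; "torque": the same for the moment, N m; "grip_width": opening from 0.0 (shut) to 1.0 (fully open).
Only numpy, scipy, OpenCV 4.12 (cv2) and the standard library are available. Lean on these libraries where they do the work, as an engineer would, in place of code of your own. Each camera call takes 0.05 s, during which the arm holds its last target. There are 200 camera calls.

## Task

The plywood ear blank has just been glued: take the larger sprung clip off its parking strip and clamp it onto the ear's free upright edge, level with the pencil mark, so that its jaws grip both sheets well in from the edge, with the clip lying level and square to the edge. Let go and leave it there, and do not disturb the smaller clip or the other things on the bench.

Things in the scene. Friction and masses are not known exactly. Their poses are not given: they have to be found in the camera images.
- clip: the larger sprung clip, steel with black rubber grips, clothes-peg action, 24 mm wide, 80 g. Origin: middle of the hinge pin. Jaws shut: x along the pin, +z to the handle ends, -z to the jaw tips, y the closing line. Body is the +y half; jaws open by q, it is turned q/2 about its +x from the clip's middle plane. Starts loosely astride the strip, jaws down, hinge 86 mm above the bench
- clip_grip (a point): point midway between the larger clip's handles, at z = 42 mm of clip: the place to squeeze. Handles end at z = 55 mm. Their outer faces are 53 mm apart here, 62 mm at the ends; squeezed to the stop they are parallel, 24 mm apart and reach 61 mm from the hinge. Squeezing takes 6 N at first, 13 N at the stop
- clip_arm (a joint): opening of the larger clip's jaws, rad: 0 shut, 0.65 handles squeezed to the stop, about 0.18 when gripping the 14 mm thick ear
- clip_jaw (a point): midway between the larger clip's two rubber jaw pads when shut, z = -34 mm of clip, same axes. Pads 16 mm long, 8 mm apart shut, about 30 mm fully squeezed; jaw tips at z = -42 mm; the hinge barrel closes the throat at z = -6 mm. Lying on its side (pin upright) the clip is 24 mm high; let go slowly while leaning at 45 degrees with its jaw tips on the bench, it topples onto its side
- rack: parking rack, fixed: an upright metal strip 5 mm thick, top edge 80 mm above the bench, along the rack's x between two wooden end cheeks 140 mm high, 60 mm deep, centres 186 mm apart; foot 200 x 70 x 14 mm. The two clips sit astride it 42 mm either side of its middle, in either order, pins along the strip. Origin under its centre, z up
- panel: the ear blank, fixed: two plywood sheets glued face to face, 14 mm thick together (along x, centred on x = 0), 130 mm wide, upright edges from z = 20 to 145 mm, round top to z = 210 mm. Free edge at y = -65 mm; the other edge has a batten 145 mm high. Foot 90 x 90 x 24 mm (y -35 to 55 mm). Origin on the bench under the sheets' middle, z up
- mark (a point): the pencil mark (a thin dark line across the edge and on both faces) on the ear's free upright edge, 95 mm above the bench, in the middle of the edge's thickness; axes as panel: +y goes from the edge into the sheets, x is square to their faces
- small_clip: the smaller sprung clip, same shape and materials at 0.72 scale (handles and jaws 75 mm over all), parked on the same strip: a bystander. Origin on its hinge axis
- sanding_block: cork sanding block 100 x 60 x 33 mm, a bystander; origin under its centre
- glue: white glue bottle, 52 mm diameter, 100 mm tall, a bystander; origin under its centre
- tape: cardboard tape core lying flat, 90 mm diameter, 24 mm high, a bystander; origin under its centre
- paint_pot: paint pot 70 mm diameter, 70 mm tall, a bystander; origin under its centre
- screwdriver: screwdriver lying on the bench, a bystander
Not all that is in view belongs to the job. What is shaped like the panel but blue or red is not meant.

How it is judged:
At the end, for the whole second after the job is handed in: The larger clip is sprung onto the ear's free upright edge (jaws 0.11 to 0.27 rad open), pad middle 6 to 32 mm in from the edge and within 15 mm of the mark's height, pin within 0.3 rad of upright, clip within 0.35 rad of square to the edge, at rest; no bystander moved over 30 mm (value of joint clip_arm between 0.11 and 0.27 rad and y of clip_jaw in the frame of mark between 0.006 and 0.032 m and z of clip_jaw in the frame of mark between -0.015 and 0.015 m and x of clip_jaw in the frame of mark between -0.012 and 0.012 m and angle between the x axis of clip and the z axis of panel, either way round below 0.3 rad and angle between the z axis of clip and the y axis of panel, either way round below 0.35 rad and contact force between clip and panel above 2 N and linear speed of clip below 0.02 m/s); the robot touches nothing.
It fails at once if the smaller clip is moved more than 30 mm (distance of small_clip from where it was at the start of the episode above 0.03 m).
It fails at once if another loose thing on the bench is moved more than 30 mm (distance of any of sanding_block, glue, tape, paint_pot, screwdriver from where it was at the start of the episode above 0.03 m).
It also fails if it takes over 53 s, if anything falls off the work surface, if the arm or the gripper's body presses on something with over 40 N, if the wrist force passes 120 N, or if a joint passes its speed limit or range.

## Working session

There is one attempt and no reset: what is moved stays moved. The work goes in short steps, Python scripts to look and compute and a tool call to move; the robot and the scene stay as the last step left them, time stands still between calls to the robot, and variables do not carry over. Pictures are saved under pics/ and viewed, about 8 in all and at most 12, crops included, and the job is handed in when it is done.

Besides the shell and the picture viewer there is one more tool, called after "Call:" as a command line: name --argument value ..., lists and objects as JSON in quotes. servo_tool: Moves the arm, as the interface text tells. Its arguments: {"type":"object","properties":{"commands":{"type":"array"},"newtons":{"type":"number"}},"required":["commands"]}

```bash
mkdir -p pics; python3 - <<'E'
from bench import ctrl, vision
import cv2, numpy as np
s=ctrl.get_state(); print(s)
for n in ["scene","side","wrist"]:
    print(n,vision.camera_info(n))
    im=vision.get_image(n)[:,:,::-1]; cv2.imwrite(f"pics/{n}0.png",im)
E
```

```text
{'time': 0.0, 'joint_positions': array([ 1.17008663,  0.32183092, -0.07008551,  1.4516732 ,  0.02259318,
        1.37079147, -0.05688178]), 'qd': array([-0.00075196, -0.00059849,  0.00102705, -0.00083102,  0.00188704,
        0.00108422, -0.00035174]), 'joint_torque': array([-5.03824904e-04, -4.91292679e+01, -4.04128404e-01, -3.12524593e+01,
       -6.39816304e-02,  4.37782297e-02,  1.80176758e-04]), 'position': array([ 0.26169458, -0.59438893,  0.22145728]), 'tool_rot': array([ 0.89942947,  1.37905935, -0.8978351 ]), 'ft_force': array([ 0.61154855, -0.16400311,  0.00750821]), 'torque': array([0.04919696, 0.0004561 , 0.00260357]), 'grip_width': 0.9955082001938815}
scene {'fov_y': 53.45343097288862, 'cx': 280.7731095152534, 'cy': 209.6680345652132, 'pose': array([[ 0.67193173,  0.55029365, -0.49566586,  0.91158577],
       [ 0.74039304, -0.51542687,  0.43145485, -0.3520836 ],
       [-0.01805264, -0.65689576, -0.75376526,  0.77667978],
       [ 0.        ,  0.        ,  0.        ,  1.        ]])}
side {'fov_y': 53.57775437240164, 'cx': 279.23945378771623, 'cy': 201.73703016189094, 'pose': array([[-0.79216903, -0.40247283,  0.45878519,  0.05529799],
       [-0.61015816,  0.50597906, -0.60966565,  0.58514116],
       [ 0.01323816, -0.76288977, -0.64639303,  0.71679251],
       [ 0.        ,  0.        ,  0.        ,  1.        ]])}
wrist {'fov_y': 70.48550882777694, 'cx': 280.88530093794157, 'cy': 210.81541018184447, 'pose': array([[ 0.4037815 , -0.88736802, -0.22257247,  0.32235371],
       [-0.91485455, -0.39199075, -0.09687314, -0.56850069],
       [-0.00128422,  0.24273702, -0.97009128,  0.38353294],
       [ 0.        ,  0.        ,  0.        ,  1.        ]])}
```

View pics/scene0.png

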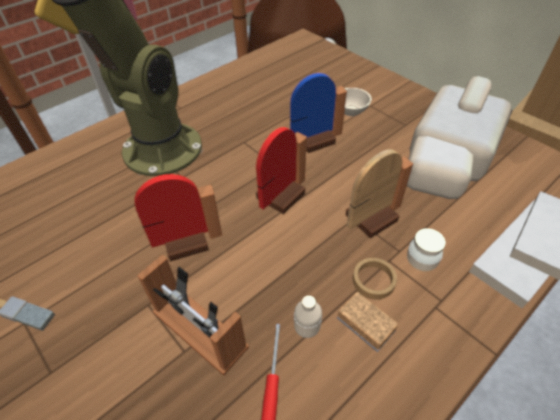

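View pics/side0.png

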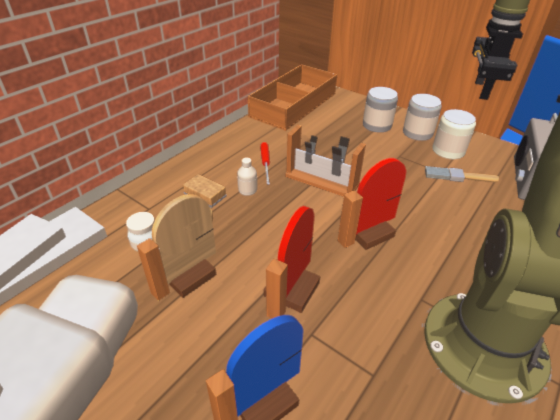

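The scene view has the rack at about (190,315), with the larger clip at its left end (178,283), and the wooden ear at (378,190). In the side view the rack is at (325,160), with the larger clip on the right (340,152), and the ear is at (182,240). I'll enlarge these.

```bash
python3 - <<'E'
import cv2, numpy as np
def crop(n,x,y,w=100,h=75,g=8):
    im=cv2.imread(f"pics/{n}0.png")[y:y+h,x:x+w]
    im=cv2.resize(im,(800,600),interpolation=cv2.INTER_CUBIC)[:]
    for i in range(0,w,10): cv2.putText(im,str(x+i),(i*8,10),0,.35,(255,255,0),1); cv2.line(im,(i*8,12),(i*8,600),(255,255,0),1) if i%20==0 else 0
    for j in range(0,h,10): cv2.putText(im,str(y+j),(0,j*8+4),0,.35,(255,255,0),1); cv2.line(im,(24,j*8),(800,j*8),(255,255,0),1) if j%20==0 else 0
    return im
a=crop("scene",140,258,120,90) if 0 else None
def c2(n,x,y,w,h):
    im=cv2.imread(f"pics/{n}0.png")[y:y+h,x:x+w]; k=400/w
    im=cv2.resize(im,(400,300),interpolation=cv2.INTER_CUBIC)
    for v in range(-(-x//10)*10,x+w,10):
        p=int((v+.5-x)*k); cv2.line(im,(p,0),(p,300 if v%20==0 else 6),(255,255,0),1); 
        if v%20==0: cv2.putText(im,str(v),(p+2,10),0,.35,(0,255,255),1)
    for v in range(-(-y//10)*10,y+h,10):
        p=int((v+.5-y)*k); cv2.line(im,(0,p),(400 if v%20==0 else 6,p),(255,255,0),1)
        if v%20==0: cv2.putText(im,str(v),(2,p-2),0,.35,(0,255,255),1)
    return im
m=np.vstack([np.hstack([c2("scene",136,258,120,90),c2("side",280,120,100,75)]),
 np.hstack([c2("scene",325,145,120,90),c2("side",125,190,140,105)])])
cv2.imwrite("pics/crops.png",m)
E
```

```text
(no output)
```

View pics/crops.png

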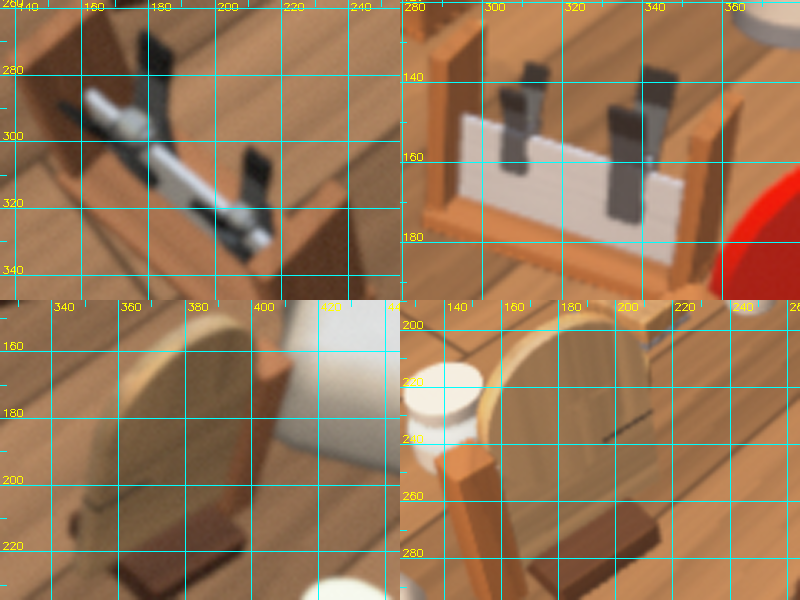

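```bash
cat > h.py <<'E'
import numpy as np
from bench import vision
def ray(ci,u,v):
    f=210/np.tan(np.radians(ci["fov_y"]/2)); P=ci["pose"]
    d=P[:3,:3]@np.array([(u-ci["cx"])/f,(v-ci["cy"])/f,1]); return P[:3,3],d/np.linalg.norm(d)
def tri(obs):
    A=np.zeros((3,3));b=np.zeros(3)
    for ci,u,v in obs:
        o,d=ray(ci,u,v);M=np.eye(3)-np.outer(d,d);A+=M;b+=M@o
    p=np.linalg.solve(A,b); r=[np.linalg.norm(np.cross(p-ray(*q)[0],ray(*q)[1])) for q in obs]
    return p,np.array(r)
def atz(ci,u,v,z):
    o,d=ray(ci,u,v); return o+d*(z-o[2])/d[2]
def proj(ci,p):
    f=210/np.tan(np.radians(ci["fov_y"]/2)); P=ci["pose"]; c=P[:3,:3].T@(np.array(p)-P[:3,3])
    return np.array([ci["cx"]+f*c[0]/c[2],ci["cy"]+f*c[1]/c[2]])
E
python3 - <<'E'
from h import *
np.set_printoptions(precision=4,suppress=True)
S=vision.camera_info("scene");D=vision.camera_info("side")
a=tri([(S,161.5,286),(D,350.7,165.7)]);b=tri([(S,215.5,331),(D,295.7,148.7)])
print("strip",a,b,np.linalg.norm(a[0]-b[0]))
print("mark",tri([(S,354,207),(D,213.2,228.5)]))
print("line side",atz(D,195.7,239.4,.095),atz(D,213.2,228.5,.095), "scene",atz(S,354,207,.095),atz(S,364,201.7,.095))
# large clip handle far tip tops; side: rear handle (339..349,136); scene (180,268)
print("handle", tri([(S,181,269.5),(D,344,137)]))
print("foot corner scene bottom",atz(S,399,218.5,0.01), "side foot right", atz(D,125+260/2.857,190+230/2.857,.024))
E
```

```text
strip (array([ 0.4459, -0.2501,  0.0829]), array([0.0033, 0.0033])) (array([ 0.5982, -0.2246,  0.0884]), array([0.0105, 0.0105])) 0.15449450998946931
mark (array([0.5608, 0.1578, 0.0914]), array([0.0056, 0.0056]))
line side [0.5587 0.203  0.095 ] [0.5533 0.1571 0.095 ] scene [0.5664 0.1594 0.095 ] [0.571 0.187 0.095]
handle (array([ 0.4801, -0.2271,  0.1628]), array([0.0118, 0.0118]))
foot corner scene bottom [0.6204 0.2734 0.01  ] side foot right [0.5139 0.1976 0.024 ]
```

```bash
python3 - <<'E'
from h import *
from scipy.spatial.transform import Rotation as Ro
from bench import ctrl
np.set_printoptions(precision=3,suppress=True)
s=ctrl.get_state(); R=Ro.from_rotvec(s["tool_rot"]).as_matrix(); print("tool axes cols\n",R)
W=vision.camera_info("wrist")["pose"]; print("cam in tool",R.T@(W[:3,3]-s["position"]),"\n",R.T@W[:3,:3])
S=vision.camera_info("scene");D=vision.camera_info("side")
for n,z,u,v in [("redA mid bottom",.02,172,240),("redA foot",0,190,255),("redB bottom edge",.02,263,205),("redB foot",0,285,208),("redA top",.21,172,176),("redB top",.21,284,131),("blue top",.21,315,75),("wood top",.21,387,153),("pot",.0,425,265),("tape",0.02,375,278),("block",.03,367,320),("glue",0,308,333),
 ("cheek near top",.14,155,264),("cheek far top",.14,229,328)]: print(n,atz(S,u,v,z))
for n,z,u,v in [("redA top",.21,390,160),("redB top",.21,303,209),("wood top",.21,190,195)]: print("side",n,atz(D,u,v,z))
E
```

```text
tool axes cols
 [[-0.001  0.915  0.403]
 [ 0.001  0.403 -0.915]
 [-1.    -0.    -0.001]]
cam in tool [-0.162  0.066  0.   ] 
 [[-0.    -0.243  0.97 ]
 [ 0.001 -0.97  -0.243]
 [ 1.     0.001  0.001]]
redA mid bottom [ 0.312 -0.161  0.02 ]
redA foot [ 0.361 -0.149  0.   ]
redB bottom edge [0.373 0.06  0.02 ]
redB foot [0.404 0.104 0.   ]
redA top [ 0.329 -0.124  0.21 ]
redB top [0.377 0.129 0.21 ]
blue top [0.267 0.335 0.21 ]
wood top [0.573 0.232 0.21 ]
pot [ 0.737  0.216 -0.   ]
tape [0.69  0.098 0.02 ]
block [0.742 0.007 0.03 ]
glue [ 0.675 -0.084  0.   ]
cheek near top [ 0.433 -0.244  0.14 ]
cheek far top [ 0.624 -0.221  0.14 ]
side redA top [ 0.313 -0.151  0.21 ]
side redB top [0.368 0.096 0.21 ]
side wood top [0.561 0.198 0.21 ]
```

Call:
servo_tool --commands '[[[3,0,0,-6,48,-32,87],[6,0,0,-12,96,-65,87],[9,0,0,-18,144,-97,87],[12,0,0,-24,192,-130,87],[14,0,0,-28,240,-162,87]]]'

```text
time: 0.78
position: [0.417, -0.3481, 0.2507]
tool_rot: [1.083, 1.284, -1.084]
ft_force: [0.2, -0.3, -0.2]
grip_width: 1.001
```

Call:
servo_tool --commands '[[[2,0,0,0,30,-24,87],[2,0,0,0,60,-49,87],[2,0,0,0,80,-90,87],[2,0,0,0,80,-90,87]]]'

```text
time: 1.27
position: [0.4816, -0.2429, 0.2505]
tool_rot: [1.104, 1.274, -1.102]
ft_force: [-0.1, -0.7, 0.6]
grip_width: 0.995
```

```bash
python3 - <<'E'
from h import *
from bench import ctrl
import cv2,json
s=ctrl.get_state();ci=vision.camera_info("wrist");im=vision.get_image("wrist")[:,:,::-1]
json.dump({k:(v.tolist() if hasattr(v,'tolist') else v) for k,v in ci.items()},open("w1.json","w"))
print(s["joint_positions"].round(3),s["position"].round(4))
im=cv2.resize(im,(800,600),interpolation=cv2.INTER_CUBIC);k=800/560
for v in range(0,560,20): cv2.line(im,(int((v+.5)*k),0),(int((v+.5)*k),600 if v%100==0 else 8),(255,255,0),1)
for v in range(0,420,20): cv2.line(im,(0,int((v+.5)*k)),(800 if v%100==0 else 8,int((v+.5)*k)),(255,255,0),1)
cv2.imwrite("pics/w1.png",im)
E
```

```text
[ 0.734  0.089 -0.335  1.675  0.028  1.383 -1.032] [ 0.4816 -0.2429  0.2505]
```

View pics/w1.png

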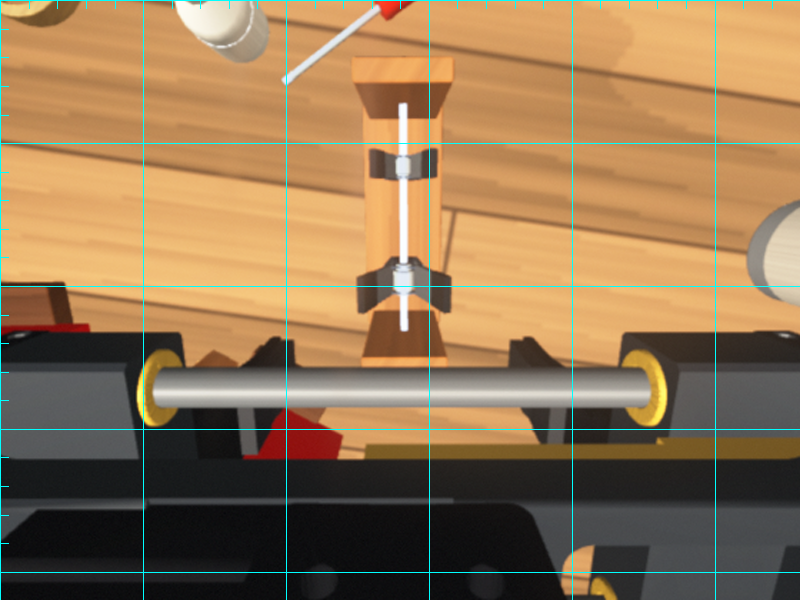

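The wrist view shows the strip running vertically at column about 282, from (281.6,71.6) to (282.3,230.5). The larger clip's hinge is at (281.6,194.8) and its handle ends are at (252,207) and (314,206).

```bash
cat >> h.py <<'E'
import json
def wj(n):
    d=json.load(open(n)); d["pose"]=np.array(d["pose"]); return d
E
python3 - <<'E'
from h import *
from scipy.spatial.transform import Rotation as Ro
from bench import ctrl
np.set_printoptions(precision=4,suppress=True)
W=wj("w1.json");S=vision.camera_info("scene");D=vision.camera_info("side")
a=atz(W,281.6,71.6,.08);b=atz(W,282.3,230.5,.08);print("strip",a,b,np.linalg.norm(a-b),np.degrees(np.arctan2(*(a-b)[1::-1])))
for z in(.088,.092): print("hinge",atz(W,281.6,194.8,z))
print("small",atz(W,281.6,116,.088))
print("tri strip near",tri([(W,282.3,230.5),(S,161.5,286)]),tri([(W,282.3,230.5),(D,350.7,165.7)]))
print("tri strip far",tri([(W,281.6,71.6),(S,215.5,331)]),tri([(W,281.6,71.6),(D,295.7,148.7)]))
# clip hinge in scene (~ crop 133,122)
print("tri hinge",tri([(W,281.6,194.8),(S,136+132/3.333,258+120/3.333)]))
print("handles",atz(W,357/1.4286,296/1.4286,.14),atz(W,452/1.4286,294/1.4286,.14),[np.array(atz(W,u/1.4286,294/1.4286,.14))[:2].round(4).tolist() for u in (357,452)])
print(Ro.from_rotvec(ctrl.get_state()["tool_rot"]).as_matrix())
E
```

```text
strip [ 0.6115 -0.225   0.08  ] [ 0.4415 -0.2507  0.08  ] 0.17193240166945192 8.566042492644383
hinge [ 0.4851 -0.2435  0.088 ]
hinge [ 0.4858 -0.2434  0.092 ]
small [ 0.5677 -0.2314  0.088 ]
tri strip near (array([ 0.4413, -0.2511,  0.0803]), array([0.0006, 0.0006])) (array([ 0.4452, -0.2487,  0.0834]), array([0.0031, 0.0031]))
tri strip far (array([ 0.6034, -0.231 ,  0.1159]), array([0.005, 0.005])) (array([ 0.6112, -0.2252,  0.0802]), array([0.0003, 0.0003]))
tri hinge (array([ 0.4871, -0.2437,  0.1002]), array([0.0007, 0.0007]))
handles [ 0.4789 -0.2141  0.14  ] [ 0.4893 -0.2759  0.14  ] [[0.4803, -0.214], [0.4893, -0.2759]]
[[-0.0003  0.9903  0.139 ]
 [-0.0001  0.139  -0.9903]
 [-1.     -0.0003  0.0001]]
```

Call:
servo_tool --commands '[[[0,0,-8,20,10,0,87],[0,0,-16,40,20,1,87],[0.5,0,-25,67,29,1,87],[0.5,0,-25,67,29,1,87]]]'

```text
time: 1.82
position: [0.5076, -0.2435, 0.1738]
tool_rot: [0.85, 1.571, -1.437]
ft_force: [-1.2, 0.0, -0.8]
grip_width: 1.003
```

```bash
cat > st.py <<'E'
from h import *
from scipy.spatial.transform import Rotation as Ro
from bench import ctrl
np.set_printoptions(precision=4,suppress=True)
s=ctrl.get_state();R=Ro.from_rotvec(s["tool_rot"]).as_matrix()
print(s["joint_positions"].round(3),s["position"],"\n",R,s["ft_force"],s["time"],s["grip_width"])
def to(p): return (R.T@(np.array(p)-s["position"])*1000).round(1)
E
python3 -c "
from st import *
print(to([0.477,-0.2447,0.1108]))"
```

```text
[ 0.538  0.506 -0.352  1.395  0.301  1.705 -1.276] [ 0.5076 -0.2435  0.1738] 
 [[-0.4324  0.8925  0.1284]
 [-0.0489  0.119  -0.9917]
 [-0.9004 -0.4351 -0.0078]] [-1.1831  0.0451 -0.7659] 1.825 1.0028557945871073
[70.  -0.1 -2.3]
```

Call:
servo_tool --commands '[[[0,0,0,20,0,0,87],[0,0,0,40,0,-1,87],[0,0,0,60,0,-2,87],[1,0,0,70,0,-2,87],[1,0,0,70,0,-2,87]]]'

```text
time: 2.45
position: [0.4785, -0.2479, 0.1213]
tool_rot: [0.868, 1.539, -1.452]
ft_force: [-0.3, -0.1, -0.2]
grip_width: 1.004
```

```bash
python3 -c "
from st import *
import cv2
print(to([0.477,-0.2447,0.1108]))
im=vision.get_image('side')[90:210,260:400,::-1]; a=cv2.resize(im,(400,343),interpolation=cv2.INTER_CUBIC)
b=cv2.resize(vision.get_image('scene')[220:360,110:273,::-1],(400,343),interpolation=cv2.INTER_CUBIC)
cv2.imwrite('pics/g1.png',np.hstack([a,b]))"
```

```text
[ 0.566  0.481 -0.345  1.536  0.305  1.571 -1.304] [ 0.4785 -0.2479  0.1213] 
 [[-0.418   0.9019  0.1089]
 [-0.0559  0.0941 -0.994 ]
 [-0.9067 -0.4216  0.0111]] [-0.2595 -0.1304 -0.1711] 2.45 1.0043961867723619
[10.   3.3 -3.4]
```

View pics/g1.png

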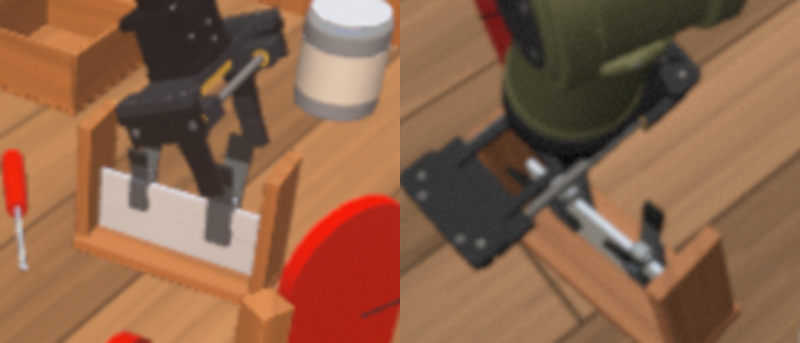

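```bash
python3 -c "
from st import *
print(to([0.477,-0.2447,0.1108]))"
```

```text
[ 0.565  0.481 -0.346  1.534  0.305  1.571 -1.304] [ 0.4796 -0.2473  0.1215] 
 [[-0.417   0.9022  0.1103]
 [-0.0561  0.0956 -0.9938]
 [-0.9072 -0.4206  0.0108]] [-0.4236 -0.6315  0.0691] 2.55 0.9996227876355123
[10.6  2.4 -3. ]
```

Call:
servo_tool --commands '[[[-1,0,0,5,1,-1,87],[-2,0.5,0,10,2.5,-3,87],[-2,0.5,0,10,2.5,-3,87],[-2,0.5,0,10,2.5,-3,87]]]'

```text
time: 3.05
position: [0.4769, -0.2439, 0.1098]
tool_rot: [0.853, 1.57, -1.417]
ft_force: [0.2, -1.1, -0.1]
grip_width: 0.997
```

```bash
python3 -c "
from st import *
print(to([0.477,-0.2447,0.1108]))"
```

```text
[ 0.572  0.491 -0.352  1.548  0.302  1.556 -1.275] [ 0.4769 -0.2439  0.1098] 
 [[-0.4203  0.8967  0.1388]
 [-0.0466  0.1314 -0.9902]
 [-0.9062 -0.4227 -0.0135]] [ 0.1627 -1.1442 -0.0662] 3.05 0.9972408140308553
[-0.9 -0.4  0.8]
```

Call:
servo_tool --commands '[[[0,0,0,0,0,0,60],[0,0,0,0,0,0,40],[0,0,0,0,0,0,20],[0,0,0,0,0,0,20],[0,0,0,0,0,0,20]]]' --newtons 30

```text
time: 3.68
position: [0.4776, -0.2444, 0.1128]
tool_rot: [0.852, 1.567, -1.417]
ft_force: [1.2, 1.9, 16.9]
grip_width: 0.517
```

Call:
servo_tool --commands '[[[0,0,0,0,0,0,20],[0,0,0,0,0,0,20],[0,0,0,0,0,0,20]]]'

```text
time: 4.05
position: [0.4782, -0.2464, 0.1151]
tool_rot: [0.851, 1.562, -1.419]
ft_force: [0.2, -1.4, 19.9]
grip_width: 0.271
```

Call:
servo_tool --commands '[[[0,0,0,-9,-4,0,20],[0,0,0,-27,-13,0,20],[0,0,0,-54,-25,0,20],[0,0,0,-90,-42,0,20],[0,0,0,-127,-59,0,20]]]'

```text
time: 4.68
position: [0.477, -0.2455, 0.2515]
tool_rot: [0.852, 1.57, -1.416]
ft_force: [-0.0, -0.9, -1.3]
grip_width: 0.272
```

```bash
python3 -c "
from st import *
import cv2,json
ci=vision.camera_info('wrist')
a=cv2.resize(vision.get_image('wrist')[...,::-1],(400,300),interpolation=cv2.INTER_AREA)
b=cv2.resize(vision.get_image('side')[60:210,240:440,::-1],(400,300),interpolation=cv2.INTER_CUBIC)
cv2.imwrite('pics/l1.png',np.hstack([a,b]))"
```

```text
[ 0.575  0.393 -0.36   1.388  0.277  1.8   -1.211] [ 0.477  -0.2455  0.2515] 
 [[-0.4205  0.8966  0.1391]
 [-0.0463  0.1319 -0.9902]
 [-0.9061 -0.4228 -0.014 ]] [-0.0159 -0.932  -1.2576] 4.675 0.2715465629439121
```

View pics/l1.png

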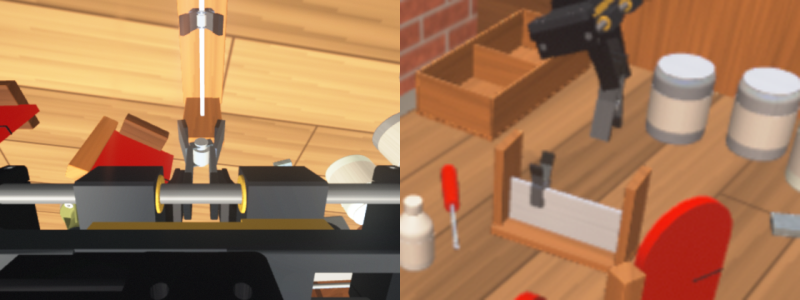

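```bash
cat > tgt.py <<'E'
from st import *
def target(mark,psi,t=25,inn=.019,hg=.046):   # psi: panel y turned from world y toward +x, deg
    a=np.radians(psi);b=np.radians(t);py=np.array([np.sin(a),np.cos(a),0]);px=np.array([np.cos(a),-np.sin(a),0]);up=np.array([0,0,1.])
    x=np.cos(b)*py-np.sin(b)*up; y=np.cross(px,x)
    return np.array(mark)-(.034-inn+hg)*py+.019*x, np.c_[x,y,px], py
def rel(p,R1): return np.degrees(Ro.from_matrix(R.T@R1).as_rotvec()).round(1),to(p)
E
python3 -c "
from tgt import *
p,R1,py=target([.560,.158,.095],7.5); print(p)
rv,_=rel(p,R1); print('rot',rv,np.linalg.norm(rv))
pre=p-.13*py+[0,0,.08]; print(pre)
for k in (.33,.66,1): print(k,rv*k,to(s['position']+(pre-s['position'])*k+[0,0,.03*np.sin(np.pi*k)]))
"
```

```text
[ 0.575  0.39  -0.361  1.383  0.277  1.8   -1.211] [ 0.4792 -0.2461  0.2551] 
 [[-0.4133  0.9     0.1388]
 [-0.0493  0.1302 -0.9903]
 [-0.9093 -0.4161 -0.0095]] [ 0.3486  0.69   -0.3977] 4.775 0.27176023743706673
[0.5543 0.1146 0.087 ]
rot [-76.7  27.7  75.2] 110.92889614523351
[ 0.5373 -0.0143  0.167 ]
0.33 [-25.311   9.141  24.816] [ -8.7  28.6 -73.1]
0.66 [-50.622  18.282  49.632] [   5.6   67.7 -145.9]
1 [-76.7  27.7  75.2] [  44.7  119.2 -220.6]
```

Call:
servo_tool --commands '[[[-6,2.2,6,-2,7,-18,20],[-12,4.4,12,-4,14,-36,20],[-18.5,6.7,18,-6,21,-55,20],[-25,9,24.5,-9,28,-73,20],[-31.5,11.4,31,-5,36,-90,20]]]'

```text
time: 5.4
position: [0.4994, -0.1507, 0.241]
tool_rot: [0.989, 1.595, -0.488]
ft_force: [-0.3, -0.9, -1.9]
grip_width: 0.271
```

```bash
cat > go.py <<'E'
from tgt import *
p,R1,py=target([.560,.158,.095],7.5); pre=p-.13*py+[0,0,.08]
rv,d=rel(pre,R1); print('rot',rv,np.linalg.norm(rv),'shift',d)
print(s['position'],pre)
E
python3 go.py
```

```text
[ 0.861  0.186 -0.459  1.641 -0.231  1.48  -0.495] [ 0.4994 -0.1507  0.241 ] 
 [[-0.0063  0.8054  0.5926]
 [ 0.3362  0.5599 -0.7573]
 [-0.9418  0.1945 -0.2743]] [-0.2818 -0.8794 -1.9198] 5.4 0.27103242397924493
rot [-45.2  16.   44.1] 65.1448386290119 shift [115.4  92.5 -60.6]
[ 0.4994 -0.1507  0.241 ] [ 0.5373 -0.0143  0.167 ]
```

Call:
servo_tool --commands '[[[-6.5,2.3,6.3,12,13,-9,20],[-13,4.6,12.6,25,26,-18,20],[-19.5,6.9,19,38,40,-27,20],[-26,9.2,25.4,52,53,-36,20],[-32,11.4,31.5,66,66,-44,20]]]'

```text
time: 6.02
position: [0.5256, -0.0593, 0.2024]
tool_rot: [1.0, 1.429, 0.424]
ft_force: [-0.1, 0.5, -1.3]
grip_width: 0.272
```

```bash
python3 go.py
```

```text
[ 1.038  0.357 -0.53   1.792 -0.683  1.419  0.353] [ 0.5256 -0.0593  0.2024] 
 [[ 0.1574  0.3115  0.9371]
 [ 0.7722  0.5527 -0.3134]
 [-0.6156  0.7729 -0.1536]] [-0.0873  0.5124 -1.2856] 6.025 0.27215803385176773
rot [-13.3   4.7  12.6] 18.914015967001827 shift [58.4  1.1  2.3]
[ 0.5256 -0.0593  0.2024] [ 0.5373 -0.0143  0.167 ]
```

Call:
servo_tool --commands '[[[-6.5,2.3,6.3,28,0,1,20],[-13.3,4.7,12.6,58,1,2,20],[-13.3,4.7,12.6,58,1,2,20],[-13.3,4.7,12.6,58,1,2,20]]]'

```text
time: 6.52
position: [0.5376, -0.0152, 0.1684]
tool_rot: [0.961, 1.314, 0.776]
ft_force: [-0.0, -0.1, -0.3]
grip_width: 0.269
```

```bash
python3 go.py; python3 - <<'E'
from h import *
import cv2
ci=vision.camera_info("wrist");im=vision.get_image("wrist")[:,:,::-1]
json.dump({k:(v.tolist() if hasattr(v,'tolist') else v) for k,v in ci.items()},open("w2.json","w"))
im=cv2.resize(im,(800,600),interpolation=cv2.INTER_CUBIC);k=800/560
for v in range(0,560,20): cv2.line(im,(int((v+.5)*k),0),(int((v+.5)*k),600 if v%100==0 else 8),(255,255,0),1)
for v in range(0,420,20): cv2.line(im,(0,int((v+.5)*k)),(800 if v%100==0 else 8,int((v+.5)*k)),(255,255,0),1)
cv2.imwrite("pics/w2.png",im)
E
```

```text
[ 1.043  0.561 -0.586  1.791 -0.747  1.417  0.662] [ 0.5376 -0.0152  0.1684] 
 [[ 0.1191  0.0592  0.9911]
 [ 0.8966  0.4225 -0.133 ]
 [-0.4266  0.9044 -0.0027]] [-0.0166 -0.1168 -0.2931] 6.525 0.2688509154763165
rot [-0.2  0.1  0.3] 0.37416573867739417 shift [ 1.4 -0.9 -0.4]
[ 0.5376 -0.0152  0.1684] [ 0.5373 -0.0143  0.167 ]
```

View pics/w2.png

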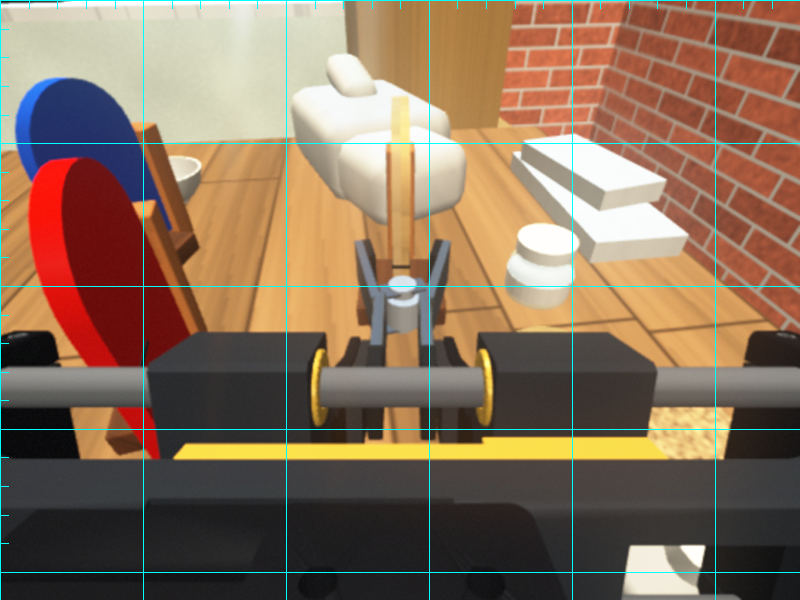

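The wrist view shows the ear edge-on at column about 280, with the mark at (280,187). The open jaws are symmetric about column 282, so the alignment is good.

```bash
python3 - <<'E'
from tgt import *
W=wj("w2.json");S=vision.camera_info("scene");D=vision.camera_info("side")
for z in (.093,.095,.097): print(atz(W,400/1.4286-.5,267/1.4286-.5,z))
print(tri([(W,407/1.4286,266/1.4286),(S,354,207)]),tri([(W,393/1.4286,266/1.4286),(D,213.2,228.5)]))
print("top",[atz(W,(u)/1.4286,98/1.4286,.21) for u in(392,401,410)])
# hinge seen top of barrel
print("hinge model", proj(W,s["position"]-.019*R[:,0]+R@(.046*np.array([.906,.423,0]))+[0,0,.012])*1.4286)
for m in ([.559,.158,.095],):
    p,R1,py=target(m,7.5); print("down", rel(p-.13*py,R1), "final",rel(p,R1),py)
E
```

```text
[ 1.043  0.559 -0.586  1.79  -0.747  1.417  0.663] [ 0.5379 -0.0155  0.1689] 
 [[ 0.1199  0.0578  0.9911]
 [ 0.8959  0.4239 -0.1331]
 [-0.4279  0.9038 -0.001 ]] [-0.3746  0.1235 -0.9601] 6.575 0.2689808224482025
[0.5592 0.1601 0.093 ]
[0.5589 0.1572 0.095 ]
[0.5585 0.1543 0.097 ]
(array([0.5656, 0.1606, 0.0928]), array([0.0004, 0.0004])) (array([0.5533, 0.1574, 0.0954]), array([0.0003, 0.0003]))
top [array([0.5619, 0.2208, 0.21  ]), array([0.5688, 0.2199, 0.21  ]), array([0.5757, 0.2189, 0.21  ])]
hinge model [402.1358 278.8792]
down (array([-0.1,  0.1,  0.3]), array([ 36. , -73.7,  -1.7])) final (array([-0.1,  0.1,  0.3]), array([153.5, -18. ,  -2. ])) [0.1305 0.9914 0.    ]
```

Call:
servo_tool --commands '[[[0,0,0,12,-25,-1,20],[0,0,0,24,-50,-1,20],[0,0,0,36,-74,-2,20],[0,0,0,54,-65,-2,20],[0,0,0,72,-57,-2,20]]]'

```text
time: 7.2
position: [0.5416, 0.0275, 0.0876]
tool_rot: [0.959, 1.312, 0.778]
ft_force: [1.0, 0.4, 0.4]
grip_width: 0.27
```

```bash
python3 - <<'E'
from tgt import *
import cv2
p,R1,py=target([.559,.158,.095],7.5); print("final",rel(p,R1))
im=vision.get_image("wrist")[130:280,180:380,::-1]
a=cv2.resize(im,(400,300),interpolation=cv2.INTER_CUBIC)
b=cv2.resize(vision.get_image('side')[180:300,130:290,::-1],(400,300),interpolation=cv2.INTER_CUBIC)
cv2.imwrite('pics/a1.png',np.hstack([a,b]))
E
```

```text
[ 0.985  0.67  -0.585  1.855 -0.746  1.254  0.747] [0.5416 0.0275 0.0876] 
 [[ 0.1192  0.0558  0.9913]
 [ 0.8967  0.4225 -0.1317]
 [-0.4262  0.9046  0.0003]] [1.0088 0.3622 0.4086] 7.2 0.2704376886125013
final (array([-0. ,  0.1,  0.2]), array([79.8, 36.9,  0.1]))
```

View pics/a1.png

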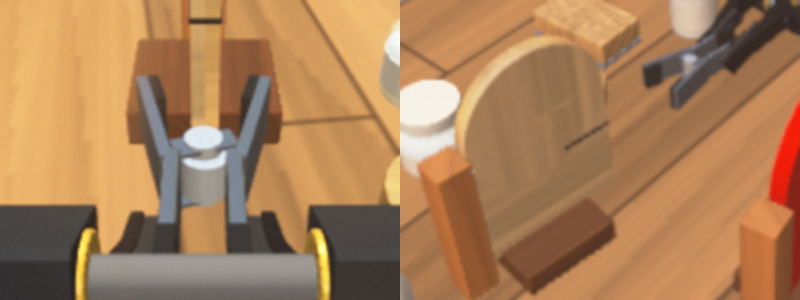

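The jaws are centred on the edge (crop column 204 against 205), so I'll go in.

Call:
servo_tool --commands '[[[0,0,0,18,8,0,20],[0,0,0,36,17,0,20],[0,0,0,54,25,0,20],[0,0,0,70,32,0,20],[0,0,0,80,37,0,20]]]'

```text
time: 7.92
position: [0.5519, 0.1151, 0.0849]
tool_rot: [0.962, 1.314, 0.779]
ft_force: [-0.6, 0.4, -0.7]
grip_width: 0.272
```

Call:
servo_tool --commands '[[[0,0,0,0,0,0,20],[0,0,0,0,0,0,20]]]'

```text
time: 8.18
position: [0.5525, 0.1126, 0.0846]
tool_rot: [0.962, 1.313, 0.777]
ft_force: [-0.0, 0.2, -1.3]
grip_width: 0.271
```

```bash
python3 - <<'E'
from tgt import *
import cv2
p,R1,py=target([.559,.158,.095],7.5); print("final",rel(p,R1))
im=vision.get_image("wrist")[130:280,180:380,::-1]
a=cv2.resize(im,(400,300),interpolation=cv2.INTER_CUBIC)
b=cv2.resize(vision.get_image('side')[180:300,130:290,::-1],(400,300),interpolation=cv2.INTER_CUBIC)
cv2.imwrite('pics/a2.png',np.hstack([a,b]))
E
```

```text
[ 0.908  0.654 -0.649  1.927 -0.827  1.119  0.731] [0.5525 0.1126 0.0846] 
 [[ 0.1195  0.0588  0.9911]
 [ 0.897   0.4216 -0.1331]
 [-0.4257  0.9049 -0.0024]] [-0.0096  0.1504 -1.2769] 8.175 0.27105644562404513
final (array([-0.2,  0.1,  0.2]), array([0.8, 3. , 0.5]))
```

View pics/a2.png

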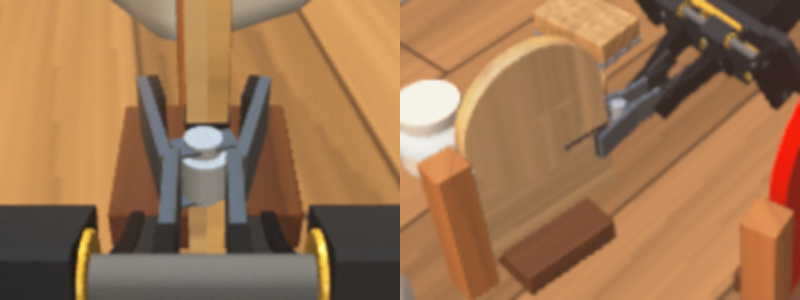

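```bash
python3 - <<'E'
from tgt import *
D=vision.camera_info("side"); _,_,py=target([0,0,0],7.5);px=np.array([py[1],-py[0],0])
c=lambda p:(((proj(D,p)-[130,180])*2.5+[400,0])).round(0)
m=np.array([.559,.158,.095]); print("mark -x face",c(m-.007*px),c(m-.007*px+.03*py))
for tip in (0,.01,.02,.027):
  print(tip,"inner up/low",c(m-.016*px+tip*py+[0,0,.012]),c(m-.016*px+tip*py-[0,0,.012]),"outer",c(m-.024*px+tip*py+[0,0,.012]),c(m-.024*px+tip*py-[0,0,.012]))
print("hinge top exp",c(m-.015*py+[0,0,.012]))
W=vision.camera_info("wrist")
for k in(.043,.046):
  q=s["position"]-.019*R[:,0]+k*py; print("wrist crop hinge top",(proj(W,q+[0,0,.012])-[180,130])*2, "mark",(proj(W,m)-[180,130])*2)
E
```

```text
[ 0.908  0.654 -0.649  1.927 -0.827  1.119  0.731] [0.5526 0.1124 0.0846] 
 [[ 0.1198  0.059   0.991 ]
 [ 0.8969  0.4215 -0.1335]
 [-0.4256  0.9049 -0.0024]] [ 0.6239 -0.046  -0.4689] 8.275 0.2706645223348819
mark -x face [608. 123.] [579. 140.]
0 inner up/low [613. 118.] [615. 138.] outer [619. 123.] [621. 143.]
0.01 inner up/low [603. 124.] [606. 144.] outer [609. 129.] [612. 149.]
0.02 inner up/low [594. 130.] [597. 150.] outer [600. 135.] [602. 155.]
0.027 inner up/low [587. 134.] [590. 154.] outer [593. 139.] [596. 159.]
hinge top exp [615. 100.]
wrist crop hinge top [201.5429 136.7819] mark [202.8241 123.885 ]
wrist crop hinge top [201.5243 130.9364] mark [202.8241 123.885 ]
```

Call:
servo_tool --commands '[[[0,0,0,3,3,0,20],[0,0,0,4.5,5,0,20],[0,0,0,4.5,5,0,20]]]'

```text
time: 8.65
position: [0.553, 0.1199, 0.0877]
tool_rot: [0.961, 1.313, 0.779]
ft_force: [0.2, -0.1, -0.9]
grip_width: 0.269
```

Call:
servo_tool --commands '[[[0,0,0,0,0,0,27],[0,0,0,0,0,0,31],[0,0,0,0,0,0,35],[0,0,0,0,0,0,39],[0,0,0,0,0,0,43]]]'

```text
time: 9.28
position: [0.553, 0.1196, 0.0875]
tool_rot: [0.962, 1.313, 0.778]
ft_force: [0.0, -0.1, 0.3]
grip_width: 0.475
```

Call:
servo_tool --commands '[[[0,0,0,0,0,0,47],[0,0,0,0,0,0,51],[0,0,0,0,0,0,60],[0,0,0,0,0,0,75],[0,0,0,0,0,0,87]]]'

```text
time: 9.9
position: [0.5528, 0.1197, 0.0875]
tool_rot: [0.962, 1.314, 0.778]
ft_force: [-0.4, 0.3, -0.1]
grip_width: 0.832
```

```bash
python3 - <<'E'
from tgt import *
import cv2
im=vision.get_image("wrist")[130:280,180:380,::-1]
a=cv2.resize(im,(400,300),interpolation=cv2.INTER_CUBIC)
b=cv2.resize(vision.get_image('side')[180:300,130:290,::-1],(400,300),interpolation=cv2.INTER_CUBIC)
cv2.imwrite('pics/a3.png',np.hstack([a,b]))
E
```

```text
[ 0.902  0.649 -0.656  1.931 -0.834  1.113  0.726] [0.5528 0.1197 0.0875] 
 [[ 0.1179  0.0583  0.9913]
 [ 0.8975  0.421  -0.1315]
 [-0.425   0.9052 -0.0027]] [-0.3758  0.3321 -0.1429] 9.9 0.8317061754264895
```

View pics/a3.png

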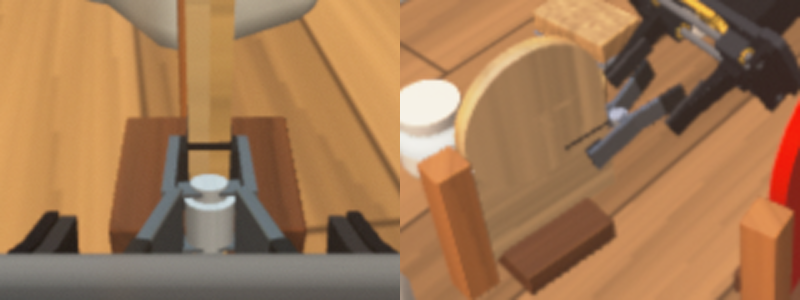

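```bash
python3 - <<'E'
from tgt import *
D=vision.camera_info("side");W=vision.camera_info("wrist"); _,_,py=target([0,0,0],7.5);px=np.array([py[1],-py[0],0])
m=np.array([.559,.158,.095])
h,r=tri([(W,180+209.5/2,130+184/2),(D,130+218/2.5,180+112/2.5)]); d=h-m
print(h,r,"barrel top rel mark x,y,z",d@px,d@py,d[2])
for z in(.100,.107,.112): d=atz(W,180+209.5/2,130+184/2,z)-m; print(z,d@px,d@py)
print("mark chk",atz(W,180+208/2,130+146/2,.095))
c=lambda p:(((proj(D,p)-[130,180])*2.5+[400,0])).round(0)
for tip in (.015,.02,.027):
  print(tip,"outer",c(m-.016*px+tip*py+[0,0,.012]),c(m-.016*px+tip*py-[0,0,.012]))
E
```

```text
[ 0.902  0.649 -0.656  1.931 -0.834  1.113  0.726] [0.5529 0.1196 0.0875] 
 [[ 0.1182  0.0584  0.9913]
 [ 0.8974  0.4211 -0.1318]
 [-0.4251  0.9052 -0.0026]] [ 0.0919  0.2959 -0.162 ] 10.0 0.916361760193481
[0.5578 0.141  0.0916] [0.0004 0.0004] barrel top rel mark x,y,z 0.0010407252413917201 -0.016980016047402364 -0.003409615693469495
0.1 0.0011844293926158778 -0.026158385922530718
0.107 0.0010495249157351047 -0.034092319568947475
0.112 0.0009531645751059214 -0.03975941503067376
mark chk [0.5598 0.1565 0.095 ]
0.015 outer [599. 127.] [601. 147.]
0.02 outer [594. 130.] [597. 150.]
0.027 outer [587. 134.] [590. 154.]
```

```bash
python3 - <<'E'
from tgt import *
import cv2
D=vision.camera_info("side");W=vision.camera_info("wrist"); _,_,py=target([0,0,0],7.5);px=np.array([py[1],-py[0],0])
m=np.array([.559,.158,.095])
def crop(n,ci,x,y,w,h):
    k=400/w; im=cv2.resize(vision.get_image(n)[y:y+h,x:x+w,::-1],(400,600),interpolation=cv2.INTER_CUBIC)
    f=lambda p:tuple(int(v) for v in (proj(ci,p)+.5-[x,y])*k)
    for z in (-.012,0,.012):   # expected jaw outer face lines, and hinge column
        cv2.line(im,f(m-.016*px+.027*py+[0,0,z]),f(m-.010*px-.015*py+[0,0,z]),[(0,0,255),(0,255,0),(255,0,0)][int(z/.012)+1],1)
        cv2.circle(im,f(m-.015*py+[0,0,z]),4,[(0,0,255),(0,255,0),(255,0,0)][int(z/.012)+1],1)
    return im
cv2.imwrite('pics/z1.png',np.hstack([crop("side",D,190,205,60,90),crop("wrist",W,230,150,100,150)]))
E
```

```text
[ 0.902  0.649 -0.656  1.931 -0.834  1.113  0.726] [0.5529 0.1196 0.0875] 
 [[ 0.1182  0.0584  0.9913]
 [ 0.8974  0.4211 -0.1318]
 [-0.4251  0.9052 -0.0026]] [ 0.0919  0.2959 -0.162 ] 10.0 0.916361760193481
```

View pics/z1.png

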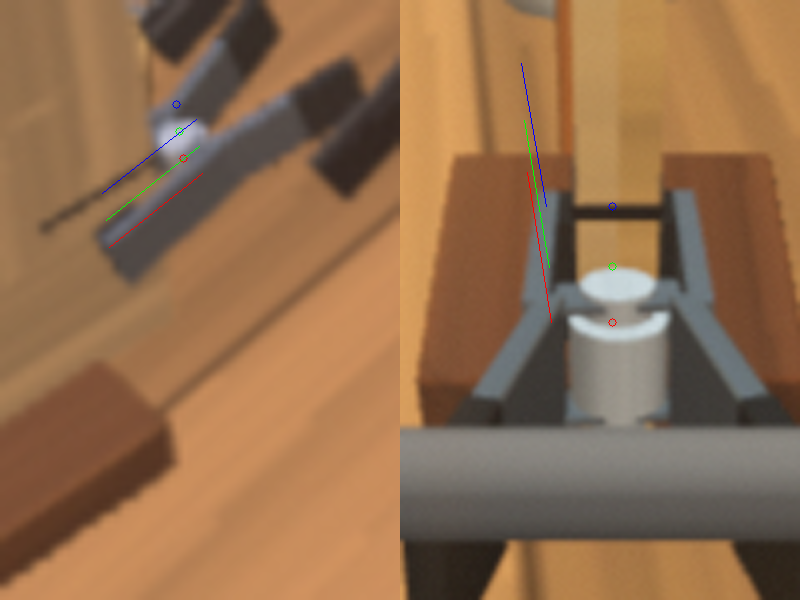

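The clip is sprung on at about 17 mm depth, but it slid down during release. The barrel top triangulates about 3 mm below the mark, which puts its middle about 15 mm low. I'll re-grip 15 mm lower and lift it 25 mm.

Call:
servo_tool --commands '[[[0,0,0,3,-7,0,87],[0,0,0,6.5,-13.5,0,87],[0,0,0,6.5,-13.5,0,87]]]'

```text
time: 10.48
position: [0.5525, 0.1199, 0.0717]
tool_rot: [0.963, 1.315, 0.778]
ft_force: [0.3, 0.2, 0.4]
grip_width: 0.999
```

Call:
servo_tool --commands '[[[0,0,0,0,0,0,60],[0,0,0,0,0,0,45],[0,0,0,0,0,0,35],[0,0,0,0,0,0,20],[0,0,0,0,0,0,20]]]' --newtons 30

```text
time: 11.1
position: [0.5533, 0.1193, 0.0724]
tool_rot: [0.961, 1.313, 0.777]
ft_force: [0.4, 0.2, -0.8]
grip_width: 0.518
```

Call:
servo_tool --commands '[[[0,0,0,0,0,0,20],[0,0,0,0,0,0,20],[0,0,0,0,0,0,20],[0,0,0,0,0,0,20]]]'

```text
time: 11.6
position: [0.5529, 0.1198, 0.0724]
tool_rot: [0.962, 1.314, 0.778]
ft_force: [0.3, -0.3, -1.0]
grip_width: 0.266
```

```bash
cat > pin.py <<'E'
from tgt import *
import cv2
# pin head = bright low-saturation blob, nearest the expected place, both views
D=vision.camera_info("side");_,_,py=target([0,0,0],7.5);px=np.array([py[1],-py[0],0]);m=np.array([.559,.158,.095])
def blob(n,x,y,w,h):
    im=vision.get_image(n)[y:y+h,x:x+w]; hsv=cv2.cvtColor(im,cv2.COLOR_RGB2HSV)
    mk=((hsv[...,1]<45)&(hsv[...,2]>175)).astype(np.uint8)
    c,_,st,ce=cv2.connectedComponentsWithStats(mk); 
    return [((ce[i]+[x,y]).round(1).tolist(),st[i].tolist()) for i in range(1,c) if st[i][4]>5]
W=vision.camera_info("wrist")
print("side",blob("side",205,205,25,35)); print("wrist",blob("wrist",255,170,55,80))
E
python3 pin.py
```

```text
[ 0.896  0.677 -0.648  1.931 -0.828  1.094  0.745] [0.5529 0.1198 0.0724] 
 [[ 0.1183  0.0584  0.9913]
 [ 0.8974  0.4211 -0.1319]
 [-0.4251  0.9051 -0.0025]] [ 0.2679 -0.2517 -0.9569] 11.6 0.2663121739882236
side [([215.7, 229.6], [9, 23, 5, 5, 17])]
wrist [([281.3, 212.2], [18, 40, 18, 6, 75]), ([282.4, 222.3], [16, 49, 21, 6, 58])]
```

```bash
cat >> pin.py <<'E'
def tr(w,sd):
    h,r=tri([(W,*w),(D,*sd)]); d=h-m; print("pin top rel mark",d@px,d@py,d[2],r)
E
python3 - <<'E'
from pin import *
tr((281.3,212.2),(215.7,229.6)); tr((281.3,212.2),(215.7,228.6))
g=s["position"]-.019*R[:,0]-m; print("grasp rel mark",g@px,g@py,g[2])
E
```

```text
[ 0.896  0.677 -0.648  1.931 -0.828  1.094  0.745] [0.553  0.1198 0.0725] 
 [[ 0.1184  0.0583  0.9913]
 [ 0.8974  0.4211 -0.1319]
 [-0.4251  0.9051 -0.0025]] [-0.2507  0.3078 -0.8995] 11.7 0.2720736973004606
side [([215.6, 229.6], [9, 23, 5, 5, 16])]
wrist [([281.3, 212.2], [18, 40, 18, 6, 75]), ([282.2, 222.3], [16, 49, 21, 6, 57])]
pin top rel mark -0.00033706963321683206 -0.011585224404717587 -0.014013865730719804 [0.0005 0.0005]
pin top rel mark 0.0001399464166099578 -0.012761166579288158 -0.012564721855292088 [0.0011 0.0011]
grasp rel mark -0.0010116574378313365 -0.055875864316021956 -0.014458029944402748
```

Call:
servo_tool --commands '[[[0,0,0,-5,9,0,20],[0,0,0,-10,19,0,20],[0,0,0,-15.5,28,0,20],[0,0,0,-15.5,28,0,20],[0,0,0,-15.5,28,0,20]]]'

```text
time: 12.42
position: [0.5527, 0.1175, 0.1043]
tool_rot: [0.961, 1.314, 0.778]
ft_force: [-0.2, 0.1, -1.0]
grip_width: 0.269
```

```bash
python3 - <<'E'
from pin import *
w=blob("wrist",255,170,55,80);sd=blob("side",205,205,25,35)
if w and sd: tr(w[0][0],sd[0][0])
g=s["position"]-.019*R[:,0]-m; print("grasp rel mark",g@px,g@py,g[2])
E
```

```text
[ 0.912  0.617 -0.664  1.93  -0.839  1.136  0.706] [0.5527 0.1175 0.1043] 
 [[ 0.1186  0.0583  0.9912]
 [ 0.8971  0.4217 -0.1321]
 [-0.4257  0.9049 -0.0023]] [-0.2448  0.0754 -0.9904] 12.425 0.26940514713512476
side [([215.2, 218.5], [8, 12, 5, 4, 16])]
wrist [([281.3, 212.1], [18, 40, 18, 6, 73]), ([282.3, 222.3], [16, 49, 21, 6, 57])]
pin top rel mark -0.0005168616696726513 -0.013742699317576518 0.017554341359307363 [0.0002 0.0002]
grasp rel mark -0.0009547120386188831 -0.05819902656190237 0.017385799245772965
```

Call:
servo_tool --commands '[[[0,0,0,0,0,0,87],[0,0,0,0,0,0,87],[0,0,0,0,0,0,87],[0,0,0,0,0,0,87],[0,0,0,0,0,0,87]]]'

```text
time: 13.25
position: [0.5527, 0.1177, 0.1046]
tool_rot: [0.962, 1.314, 0.779]
ft_force: [-0.5, 0.7, -0.1]
grip_width: 0.752
```

```bash
python3 - <<'E'
from pin import *
w=blob("wrist",255,170,55,80);sd=blob("side",205,205,25,35)
if w and sd: tr(w[0][0],sd[0][0])
E
```

```text
[ 0.912  0.617 -0.664  1.929 -0.839  1.137  0.706] [0.5527 0.1177 0.1046] 
 [[ 0.1182  0.0582  0.9913]
 [ 0.8975  0.4208 -0.1317]
 [-0.4248  0.9053 -0.0025]] [-0.524   0.7463 -0.0908] 13.25 0.7521977550559914
side [([216.5, 217.6], [9, 11, 6, 5, 17])]
wrist [([284.0, 219.1], [21, 47, 17, 5, 67]), ([285.4, 228.8], [18, 56, 24, 6, 61])]
pin top rel mark 0.0011999097911291343 -0.01818944498232453 0.016325817292662068 [0.0005 0.0005]
```

Call:
servo_tool --commands '[[[0,0,0,-10,0,0,87],[0,0,0,-30,0,0,87],[0,0,0,-60,0,0,87],[0,0,0,-90,0,0,87],[0,0,0,-120,0,0,87]]]'

```text
time: 14.08
position: [0.5384, 0.0083, 0.1561]
tool_rot: [0.962, 1.313, 0.777]
ft_force: [0.0, -0.2, -0.6]
grip_width: 1.0
```

```bash
python3 - <<'E'
from tgt import *
import cv2
_,_,py=target([0,0,0],7.5);px=np.array([py[1],-py[0],0]);m=np.array([.559,.158,.095])
def crop(n,x,y,w,h,sx):
    ci=vision.camera_info(n);k=400/w; im=cv2.resize(vision.get_image(n)[y:y+h,x:x+w,::-1],(400,600),interpolation=cv2.INTER_CUBIC)
    f=lambda p:tuple(int(v) for v in (proj(ci,p)+.5-[x,y])*k)
    for z,c in ((-.012,(0,0,255)),(.012,(255,0,0))):
        cv2.line(im,f(m+sx*.012*px+.024*py+[0,0,z]),f(m+sx*.010*px-.01*py+[0,0,z]),c,1)
    return im
cv2.imwrite('pics/z2.png',np.hstack([crop("side",185,195,60,90,-1),crop("wrist",230,120,100,150,0)]))
E
```

```text
[ 1.03   0.565 -0.605  1.826 -0.759  1.367  0.672] [0.5384 0.0083 0.1561] 
 [[ 0.119   0.0585  0.9912]
 [ 0.8971  0.4216 -0.1326]
 [-0.4256  0.9049 -0.0023]] [ 0.0078 -0.1854 -0.5891] 14.075 1.0000353977435792
```

View pics/z2.png

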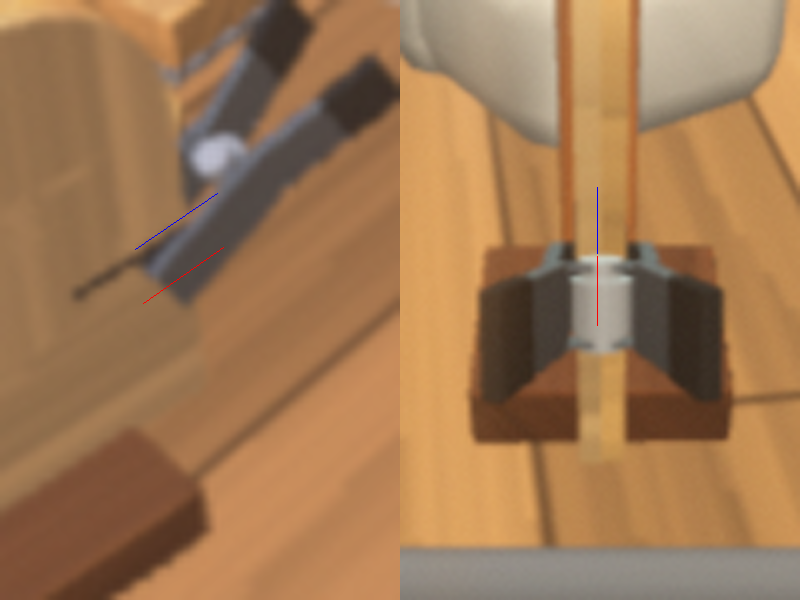

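```bash
python3 - <<'E'
from tgt import *
D=vision.camera_info("side");W=vision.camera_info("wrist");_,_,py=target([0,0,0],7.5);px=np.array([py[1],-py[0],0]);m=np.array([.559,.158,.095])
def t(n,w,d):
    h,r=tri([(W,230+(w[0]-400)/4,120+w[1]/4),(D,185+d[0]/6.667,195+d[1]/6.667)]);q=h-m;print(n,(np.array([q@px,q@py,q[2]])*1000).round(1),r*1000)
t("handle -x top",(483,287),(372,57)); t("jaw tip -x top",(560,247),(150,262)); t("pin top",(599,264),(218,148)); t("handle +x top",(720,287),(268,0))
cw=lambda p:((proj(W,p)-[230,120])*4+[400,0]).round(0); cd=lambda p:((proj(D,p)-[185,195])*6.667).round(0)
a=np.radians(0.09)
for tilt in (0,-.15,-.3,.15):   # nose-down negative
  for zc in (0,.004):
    c=m-.018*py+[0,0,zc]; f=np.cos(tilt)*py+np.sin(tilt)*np.array([0,0,1.]); u=np.cos(tilt)*np.array([0,0,1.])-np.sin(tilt)*py
    H=c-.055*f-.027*px; J=c+.042*f-.012*px
    print(tilt,zc,"handle top/bot W",cw(H+.012*u),cw(H-.012*u),"D",cd(H+.012*u),cd(H-.012*u),"jaw top/bot D",cd(J+.012*u),cd(J-.012*u),"pin bot/top W",cw(c-.012*u),cw(c+.012*u),"D",cd(c+.012*u))
E
```

```text
[ 1.032  0.565 -0.603  1.824 -0.76   1.365  0.672] [0.54   0.0052 0.156 ] 
 [[ 0.1247  0.0592  0.9904]
 [ 0.8952  0.4238 -0.1381]
 [-0.4279  0.9038 -0.0001]] [ 0.1242 -1.2616 -0.5437] 14.175 0.9988593907162765
handle -x top [-23.6 -67.   42.3] [0.4037 0.4037]
jaw tip -x top [-9.7 16.2 -3. ] [0.8928 0.8928]
pin top [  1.  -20.9  16.1] [0.1613 0.1613]
handle +x top [ 26.4 -63.8  39.1] [0.5907 0.5907]
0 0 handle top/bot W [476. 411.] [483. 487.] D [398. 124.] [401. 178.] jaw top/bot D [132. 246.] [140. 300.] pin bot/top W [596. 342.] [596. 270.] D [214. 163.]
0 0.004 handle top/bot W [475. 398.] [482. 475.] D [397. 115.] [400. 169.] jaw top/bot D [131. 236.] [139. 291.] pin bot/top W [596. 331.] [596. 258.] D [213. 154.]
-0.15 0 handle top/bot W [474. 377.] [480. 465.] D [391. 109.] [402. 158.] jaw top/bot D [131. 262.] [147. 310.] pin bot/top W [596. 346.] [596. 267.] D [210. 166.]
-0.15 0.004 handle top/bot W [473. 363.] [479. 452.] D [391. 100.] [402. 149.] jaw top/bot D [129. 253.] [146. 301.] pin bot/top W [596. 335.] [596. 254.] D [209. 157.]
-0.3 0 handle top/bot W [473. 340.] [478. 438.] D [382.  97.] [401. 139.] jaw top/bot D [132. 278.] [157. 317.] pin bot/top W [596. 349.] [596. 264.] D [206. 170.]
-0.3 0.004 handle top/bot W [472. 325.] [477. 425.] D [381.  88.] [401. 130.] jaw top/bot D [131. 269.] [156. 309.] pin bot/top W [596. 337.] [596. 252.] D [205. 161.]
0.15 0 handle top/bot W [478. 442.] [486. 503.] D [402. 142.] [396. 199.] jaw top/bot D [136. 228.] [134. 288.] pin bot/top W [596. 338.] [596. 275.] D [219. 161.]
0.15 0.004 handle top/bot W [477. 429.] [485. 491.] D [401. 133.] [396. 190.] jaw top/bot D [135. 219.] [133. 279.] pin bot/top W [596. 326.] [596. 262.] D [218. 152.]
```

The last view shows the clip gripping the edge, but pitched nose-down. Handle top, pin top and jaw tip triangulate to (-67,42), (-21,16) and (16,-3) mm in (depth, height) from the mark. That is about 28°, with the pads only about 4 mm in, so it needs mending. I'll re-grip with a steeper tool, level it, and open fast.

```bash
cat > plan.py <<'E'
from tgt import *
_,_,py=target([0,0,0],7.5);px=np.array([py[1],-py[0],0]);up=np.array([0,0,1.]);m=np.array([.559,.158,.095])
def pose(g,t,back=0,x=0.):  # g=(y,z) of grasp point rel mark in m, tool pitched t deg below level
    b=np.radians(t);X=np.cos(b)*py-np.sin(b)*up
    return m+g[0]*py+g[1]*up+x*px+(.019-back)*X, np.c_[X,np.cross(px,X),px]
def show(n,*a,**k): print(n,*rel(*pose(*a,**k)))
E
python3 - <<'E'
from plan import *
g=(-.0636,.0252)
show("pre",g,50,back=.07); show("grip",g,50)
E
```

```text
[ 1.032  0.565 -0.603  1.824 -0.76   1.365  0.672] [0.54   0.0052 0.156 ] 
 [[ 0.1247  0.0592  0.9904]
 [ 0.8952  0.4238 -0.1381]
 [-0.4279  0.9038 -0.0001]] [ 0.1242 -1.2616 -0.5437] 14.175 0.9988593907162765
pre [ -0.3   0.3 -24.7] [50.6 27.6 -1.5]
grip [ -0.3   0.3 -24.7] [114.2  -1.6  -1.8]
```

Call:
servo_tool --commands '[[[0,0,-8,0,15,0,87],[0,0,-16,15,24,0,87],[0,0,-24.7,40,28,-1,87],[0,0,-24.7,51,28,-1,87],[0,0,-24.7,51,28,-1,87]]]'

```text
time: 14.8
position: [0.5442, 0.0687, 0.1584]
tool_rot: [0.643, 1.457, 0.447]
ft_force: [-0.2, -0.1, 0.0]
grip_width: 1.003
```

```bash
python3 - <<'E'
from plan import *
from pin import blob
g=(-.0636,.0252); show("grip",g,50)
W=vision.camera_info("wrist"); q=m+.001*px-.0209*py+.0161*up; print(proj(W,q),blob("wrist",230,100,100,200))
E
```

```text
[ 0.829  0.279 -0.636  1.877 -0.585  1.172  0.345] [0.5442 0.0687 0.1584] 
 [[ 0.0808  0.1016  0.9915]
 [ 0.6401  0.7573 -0.1297]
 [-0.7641  0.6451 -0.0039]] [-0.1586 -0.0896  0.0214] 14.8 1.003019791525158
side [([216.5, 217.6], [9, 11, 6, 5, 17])]
wrist [([285.0, 184.9], [24, 12, 13, 7, 76]), ([285.9, 193.8], [23, 21, 16, 6, 42])]
grip [-0.1 -0.2 -0.2] [65.5 -4.1  3.3]
[284.3879 186.9621] [([284.5, 183.9], [48, 81, 14, 7, 78]), ([285.4, 192.8], [47, 90, 17, 6, 48])]
```

Call:
servo_tool --commands '[[[0,0,0,20,-2,1,87],[0,0,0,42,-4,3,87],[0,0,0,60,-4,3,87],[0,0,0,65.5,-4,3,87],[0,0,0,65.5,-4,3,87]]]'

```text
time: 15.58
position: [0.5533, 0.1052, 0.1061]
tool_rot: [0.645, 1.455, 0.444]
ft_force: [0.5, -0.1, 0.6]
grip_width: 0.997
```

```bash
cat > chk.py <<'E'
from plan import *
import pin
W=vision.camera_info("wrist");D=vision.camera_info("side")
w=pin.blob("wrist",230,100,100,220);sd=pin.blob("side",205,195,30,45);print(w[:1],sd)
h,r=tri([(W,*w[0][0]),(D,*sd[0][0])]);q=h-m;g=s["position"]-.019*R[:,0]
print("PIN rel mark mm",(np.array([q@px,q@py,q[2]])*1e3).round(1),r*1e3,"in tool from grasp",(R.T@(h-g)*1e3).round(1),"grasp rel mark",np.round([(g-m)@px*1e3,(g-m)@py*1e3,(g-m)[2]*1e3],1))
E
python3 chk.py
```

```text
[ 0.766  0.355 -0.651  1.92  -0.58   1.028  0.338] [0.5533 0.1052 0.1061] 
 [[ 0.0834  0.1041  0.9911]
 [ 0.6397  0.7569 -0.1333]
 [-0.7641  0.6451 -0.0035]] [ 0.5021 -0.0551  0.6087] 15.575 0.9967643261805049
side [([216.5, 217.6], [9, 11, 6, 5, 17])]
wrist [([279.6, 195.5], [16, 21, 19, 10, 151]), ([280.5, 207.8], [14, 34, 23, 8, 95])]
[([279.5, 195.6], [40, 91, 19, 11, 154])] [([216.5, 217.6], [9, 21, 6, 5, 17])]
PIN rel mark mm [  1.2 -18.   16.7] [0.2093 0.2093] in tool from grasp [37.4 30.4 -0.1] grasp rel mark [  1.3 -65.3  25.6]
```

Call:
servo_tool --commands '[[[0,0,0,0,0,0,20],[0,0,0,0,0,0,20],[0,0,0,0,0,0,20],[0,0,0,0,0,0,20],[0,0,0,0,0,0,20]]]' --newtons 35

```text
time: 16.4
position: [0.5532, 0.1061, 0.1063]
tool_rot: [0.643, 1.455, 0.445]
ft_force: [0.2, 0.3, -0.4]
grip_width: 0.518
```

Call:
servo_tool --commands '[[[0,0,0,0,0,0,20],[0,0,0,0,0,0,20]]]'

```text
time: 16.65
position: [0.5532, 0.106, 0.1063]
tool_rot: [0.644, 1.455, 0.445]
ft_force: [-0.1, -0.1, -0.7]
grip_width: 0.293
```

```bash
python3 chk.py
```

```text
[ 0.765  0.354 -0.652  1.92  -0.58   1.028  0.338] [0.5532 0.106  0.1063] 
 [[ 0.0831  0.1026  0.9912]
 [ 0.6392  0.7576 -0.132 ]
 [-0.7645  0.6446 -0.0026]] [-0.1467 -0.096  -0.6946] 16.65 0.29308655520276766
side [([218.2, 223.6], [12, 17, 4, 4, 12])]
wrist [([280.5, 228.0], [17, 42, 19, 38, 331])]
[([280.6, 227.3], [42, 112, 19, 38, 303])] [([218.5, 222.9], [12, 26, 5, 5, 13])]
PIN rel mark mm [  3.3 -26.4  -6.8] [3.2057 3.2057] in tool from grasp [49.5  8.1  2.3] grasp rel mark [  1.  -64.5  25.8]
```

Call:
servo_tool --commands '[[[0,0,0,0,0,0,20],[0,0,0,0,0,0,20],[0,0,0,0,0,0,20]]]'

```text
time: 17.23
position: [0.5533, 0.1061, 0.1064]
tool_rot: [0.643, 1.455, 0.445]
ft_force: [-0.5, -0.3, -0.8]
grip_width: 0.271
```

```bash
python3 chk.py; python3 - <<'E'
from bench import vision
import cv2,numpy as np
im=vision.get_image("wrist"); np.save("wg.npy",im)
g=cv2.cvtColor(im,cv2.COLOR_RGB2HSV)
# ascii of a column strip: rows vs brightness at columns 271..291, and saturation
for r in range(190,290,3): print(r,' '.join(f"{g[r,c,2]:3d}/{g[r,c,1]:<3d}" for c in range(236,330,6)))
E
```

```text
[ 0.765  0.354 -0.652  1.92  -0.58   1.028  0.338] [0.5533 0.1061 0.1064] 
 [[ 0.0832  0.1024  0.9913]
 [ 0.6393  0.7576 -0.1319]
 [-0.7645  0.6447 -0.0024]] [-0.4554 -0.3462 -0.7755] 17.225 0.2714972767277976
side [([218.5, 222.9], [12, 16, 5, 5, 13])]
wrist [([280.5, 227.1], [17, 42, 19, 36, 294])]
[([280.5, 226.9], [42, 112, 19, 36, 296])] [([218.5, 223.1], [12, 26, 5, 5, 14])]
PIN rel mark mm [  3.1 -26.1  -7. ] [3.0484 3.0484] in tool from grasp [50.   8.1  2.1] grasp rel mark [  1.1 -64.4  26. ]
190 131/162 126/152 132/151 123/149 124/152 119/154 153/133 154/132 150/151 145/153 120/153 116/158 112/155 109/157 117/161 122/167
193 123/158 126/154 129/150 123/149 124/152 121/154 147/139 155/133 154/151 149/151 120/151 114/154 113/153 110/158 114/159 117/161
196 122/157 123/151 129/156 120/155 121/158 118/162 140/138 148/133 149/151 141/152 118/164 113/158 109/161 107/160 112/159 114/163
199  97/155  92/152  97/152 106/48   64/96   79/165 123/137 138/135 152/149 122/155  81/157  56/82  100/20   72/159  72/156  97/158
202 137/151  93/151  89/149 110/21   58/79   79/152 124/138 146/1
[... 3193 characters left out ...]
  119/19  117/15  119/19  119/19  116/15 
277 103/20  104/25  104/20  103/15  102/15  104/17  103/15  103/17  105/19  103/17  104/22  105/22  103/20  105/19  103/17  103/22 
280  88/29   86/27   88/23   87/21   85/18   85/18   88/23   87/21   87/23   86/18   86/24   88/26   87/23   87/23   86/24   87/26 
283  77/23   77/30   75/27   74/17   76/27   74/21   75/20   76/20   75/20   76/23   76/23   75/31   76/23   78/29   76/23   78/29 
286  42/79   54/57   61/42   37/83   46/55   42/67  164/140 168/141 160/140 157/143  47/54   45/62   41/75   64/36   47/54   39/52 
289  38/74   55/56   58/35   34/75   46/55   44/64  163/144 170/144 164/143 159/143  46/67   47/71   42/67   61/38   48/53   35/80
```

```bash
cat > fit.py <<'E'
from plan import *
from scipy.optimize import least_squares
def fit(obsW,side,tipz=.039,x=.001,verbose=1):
    """obsW: list of (row, local f (toward jaws), local u) ; side: pin-head px"""
    W=vision.camera_info("wrist");D=vision.camera_info("side")
    def P(v,f,u):
        y,z,t=v[:3];F=np.cos(t)*py+np.sin(t)*up;U=np.cos(t)*up-np.sin(t)*py   # t: nose up +
        return m+x*px+y*py+z*up+f*F+u*U
    def res(v):
        r=[proj(W,P(v,f,u if u is not None else v[3]))[1]-row for row,f,u in obsW]
        if side is not None: r+=list((proj(D,P(v,0,v[3]))-side)*1.)
        return np.r_[r,(v[3]-.013)/.001]
    o=least_squares(res,[-.02,0,-.4,.013],x_scale=[.01,.01,.1,.002]);y,z,t,_=o.x
    print("hinge y,z mm",o.x[:2]*1e3,"tilt deg",np.degrees(t),"head",o.x[3],"res",o.fun.round(1),"pad y,z",(y+.034*np.cos(t))*1e3,(z+.034*np.sin(t))*1e3)
    g=s["position"]-.019*R[:,0]-m; tp=np.degrees(np.arcsin(R[2,0])); d=np.radians(tp)
    h=np.array([y-g@py,z-g[2]]);print("hinge from grasp in tool x,y mm",1e3*(h[0]*np.cos(d)+h[1]*np.sin(d)),1e3*(-h[0]*np.sin(d)+h[1]*np.cos(d)),"delta deg",np.degrees(t)-tp)
    return o.x
E
python3 - <<'E'
from fit import *
o=[(215.5,0,None),(221.5,-.006,.012),(248.5,-.006,-.012),(198.5,.039,.012)]
fit(o,(218.4,223)); fit(o[:3],(218.4,223)); fit(o,None)
E
```

```text
[ 0.765  0.354 -0.652  1.92  -0.58   1.028  0.338] [0.5533 0.1061 0.1064] 
 [[ 0.0832  0.1025  0.9913]
 [ 0.6393  0.7576 -0.132 ]
 [-0.7645  0.6447 -0.0025]] [-0.5682  0.339  -2.1721] 17.475 0.2714019048176704
hinge y,z mm [-29.1485 -14.4045] tilt deg -42.37615405526508 head 0.012746438745267367 res [-0.3 -1.8  3.1 -1.   0.   1.5 -0.3] pad y,z -4.031488580482932 -37.32030912317151
hinge from grasp in tool x,y mm 53.61766563023844 0.9943876207872994 delta deg 7.4825154020044735
hinge y,z mm [-27.9297 -13.3016] tilt deg -27.909476993821194 head 0.012764779812854704 res [-0.3  0.1  0.1  0.4  0.2 -0.2] pad y,z 2.1156835347822187 -29.216173931932904
hinge from grasp in tool x,y mm 53.5602810083972 2.6371077431111627 delta deg 21.949192463448362
hinge y,z mm [-18.6895 -38.8165] tilt deg -39.378460214307985 head 0.013474493264206357 res [ 0.4 -0.4  0.  -0.1  0.5] pad y,z 7.591591994848625 -60.3874856864854
hinge from grasp in tool x,y mm 79.022305317245 -6.74796635097924 delta deg 10.480209242961571
```

```bash
cat > kin.py <<'E'
import numpy as np, itertools
from scipy.spatial.transform import Rotation as Ro
Q=np.array([[1.17008,.32183,-.07009,1.45167,.02259,1.37079,-.05688],[.734,.089,-.335,1.675,.028,1.383,-1.032],[.538,.506,-.352,1.395,.301,1.705,-1.276],[.572,.491,-.352,1.548,.302,1.556,-1.275],[.861,.186,-.459,1.641,-.231,1.48,-.495],[1.038,.357,-.53,1.792,-.683,1.419,.353],[1.043,.561,-.586,1.791,-.747,1.417,.662],[.985,.67,-.585,1.855,-.746,1.254,.747],[.896,.677,-.648,1.931,-.828,1.094,.745],[.765,.354,-.652,1.92,-.58,1.028,.338]])
P=np.array([[.2617,-.5944,.2215],[.4816,-.2429,.2505],[.5076,-.2435,.1738],[.4769,-.2439,.1098],[.4994,-.1507,.241],[.5256,-.0593,.2024],[.5376,-.0152,.1684],[.5416,.0275,.0876],[.5529,.1198,.0724],[.5532,.106,.1063]])
def basis(q,s):
    R=np.eye(3);out=[]
    for i,(ax,sg) in enumerate(zip("zyzyzyz",s)):
        R=R@Ro.from_euler(ax,sg*q[i]).as_matrix()
        if i in(1,3,5): out+= [R[:,2].copy(),R[:,0].copy()]
    return np.array(out).T   # dirs upper,(x),fore,(x),tool,(x)
def fitk():
    best=None
    for s in itertools.product([1,-1],repeat=5):
        s=(s[0],1,s[1],s[2],s[3],s[4],1)
        A=np.vstack([np.c_[np.array([0,0,1.]),basis(q,s)] for q in Q]);x,_,_,_=np.linalg.lstsq(A,P.ravel(),rcond=None)
        e=np.abs(A@x-P.ravel()).max()
        if best is None or e<best[0]: best=(e,s,x)
    return best
if __name__=="__main__":
    e,s,x=fitk();print(e,s,x.round(3))
    for q in Q:
        B=basis(q,s);sh=np.array([0,0,x[0]]);el=sh+B[:,:2]@x[1:3];wr=el+B[:,2:4]@x[3:5];print("elbow",el.round(3),"wrist",wr.round(3),"tcp",(wr+B[:,4:]@x[5:]).round(3))
E
python3 kin.py
```

```text
0.018878965094601907 (-1, 1, -1, 1, -1, 1, 1) [ 0.256  0.456  0.06   0.501 -0.004  0.367  0.046]
elbow [ 0.079 -0.186  0.67 ] wrist [ 0.302 -0.624  0.573] tcp [ 0.281 -0.582  0.207]
elbow [ 0.075 -0.067  0.705] wrist [ 0.53  -0.257  0.615] tcp [ 0.487 -0.239  0.249]
elbow [ 0.235 -0.14   0.626] wrist [ 0.708 -0.224  0.482] tcp [ 0.508 -0.234  0.171]
elbow [ 0.226 -0.145  0.63 ] wrist [ 0.674 -0.228  0.422] tcp [ 0.478 -0.238  0.109]
elbow [ 0.094 -0.109  0.694] wrist [ 0.545 -0.294  0.58 ] tcp [ 0.501 -0.152  0.241]
elbow [ 0.11  -0.186  0.663] wrist [ 0.505 -0.369  0.415] tcp [ 0.527 -0.064  0.209]
elbow [ 0.148 -0.254  0.611] wrist [ 0.528 -0.367  0.304] tcp [ 0.537 -0.022  0.174]
elbow [ 0.183 -0.276  0.576] wrist [ 0.532 -0.32   0.22 ] tcp [0.543 0.027 0.092]
elbow [ 0.208 -0.26   0.574] wrist [ 0.544 -0.226  0.204] tcp [0.556 0.121 0.077]
elbow [ 0.155 -0.149  0.663] wrist [ 0.565 -0.145  0.376] tcp [0.554 0.106 0.105]
```

```bash
python3 - <<'E'
from plan import *
g=(-.0613,.0345)
show("back",(-.100,.030),50,x=.0005)
show("pre",(-.105,.0345),25,x=.0005)
show("fin",g,25,x=.0005)
E
```

```text
[ 0.765  0.354 -0.652  1.92  -0.58   1.028  0.338] [0.5533 0.1061 0.1064] 
 [[ 0.0832  0.1025  0.9913]
 [ 0.6393  0.7576 -0.132 ]
 [-0.7645  0.6447 -0.0025]] [-0.5682  0.339  -2.1721] 17.475 0.2714019048176704
back [-0.2 -0.1 -0.1] [-26.  -24.6  -0.5]
pre [-0.2 -0.  24.9] [-34.4 -17.5  -0.6]
fin [-0.2 -0.  24.9] [-6.3 15.9 -0.6]
```

Call:
servo_tool --commands '[[[0,0,0,-13,-12,0,20],[0,0,0,-26,-25,0,20],[0,0,8,-29,-22,0,20],[0,0,16,-32,-20,0,20],[0,0,25,-34,-17.5,0,20]]]'

```text
time: 18.1
position: [0.5497, 0.0681, 0.1215]
tool_rot: [0.968, 1.306, 0.782]
ft_force: [-0.2, 0.3, -0.6]
grip_width: 0.272
```

Call:
servo_tool --commands '[[[0,0,0,0,0,0,20],[0,0,0,0,0,0,20]]]'

```text
time: 18.35
position: [0.549, 0.0708, 0.1217]
tool_rot: [0.964, 1.311, 0.781]
ft_force: [0.4, -0.5, -1.3]
grip_width: 0.27
```

```bash
python3 - <<'E'
from plan import *
show("fin",(-.0613,.0345),25,x=.0005)
import cv2
im=vision.get_image("side");g=cv2.cvtColor(im,cv2.COLOR_RGB2HSV)
# grey (low saturation) map of clip region in side view
for r in range(195,250,2): print(r,''.join('#' if g[r,c,1]<50 and g[r,c,2]>150 else ('+' if g[r,c,1]<60 and g[r,c,2]>60 else ('.' if g[r,c,1]<75 else ' ')) for c in range(195,275)))
E
```

```text
[ 0.98   0.61  -0.659  1.887 -0.789  1.223  0.687] [0.549  0.0708 0.1217] 
 [[ 0.1192  0.0571  0.9912]
 [ 0.8986  0.4183 -0.1321]
 [-0.4222  0.9065 -0.0015]] [ 0.3621 -0.5428 -1.2773] 18.35 0.27044990267143987
fin [-0.1  0.  -0. ] [39.7 18.2 -1.1]
195                              .+        .++++++ ..++++++.                        
197                            ++.       .+++++++++++++++..                         
199                         .+.        .+++++++++++++++..                           
201                       ++        ++++++++++++++++++.                             
203                    ++.       ++++++++++++++++++++++                             
205                . .+       ++++++#####++++++++++++.                              
207                 .      ++++++++#####+++++++++++                                 
209                     .++++++++++++++++++++++++                                   
211                  .+++++++++++++. ++++++++++.                                    
213                 ++++.  +++++.     ++++++++.                                     
21
[... 746 characters left out ...]
                
233                                                                                 
235                                                                                 
237                                                                                 
239                                                                                 
241                                                                                 
243                                                                                 
245                                                                                 
247                                                                                 
249
```

```bash
cat > sfit.py <<'E'
from plan import *
from scipy.optimize import least_squares
def sfit(pts,x0=(-.06,.01,-.3),head=.013,rows=()):
    """pts: (px,(x,f,u)) side-view points -> hinge y,z,tilt; rows: wrist (row,x,f,u)"""
    D=vision.camera_info("side");W=vision.camera_info("wrist")
    def P(v,x,f,u):
        y,z,t=v;F=np.cos(t)*py+np.sin(t)*up;U=np.cos(t)*up-np.sin(t)*py
        return m+(.001+x)*px+y*py+z*up+f*F+u*U
    res=lambda v:np.concatenate([proj(D,P(v,*l))-q for q,l in pts]+[[proj(W,P(v,*l))[1]-r] for r,*l in rows])
    o=least_squares(res,x0,x_scale=[.01,.01,.1]);y,z,t=o.x
    print("hinge",o.x[:2]*1e3,"tilt",np.degrees(t),"pad",(y+.034*np.cos(t))*1e3,(z+.034*np.sin(t))*1e3,"res",o.fun.round(1))
    return o.x
E
python3 - <<'E'
from sfit import *
import cv2
g=cv2.cvtColor(vision.get_image("wrist"),cv2.COLOR_RGB2HSV)
for r in range(170,262,2): print(r,''.join('#' if g[r,c,1]<50 and g[r,c,2]>150 else ('+' if g[r,c,1]<60 and g[r,c,2]>85 else ('.' if g[r,c,1]<100 and g[r,c,2]<85 else ' ')) for c in range(240,325)))
pts=[((231.5,205.5),(0,0,.013)),((222.5,223.5),(-.020,.039,.012)),((212,213),(.020,.039,.012))]
v=sfit(pts); sfit(pts[:2])
E
```

```text
[ 0.979  0.608 -0.66   1.887 -0.789  1.223  0.687] [0.5491 0.0715 0.1223] 
 [[ 0.1185  0.0554  0.9914]
 [ 0.8985  0.4191 -0.1308]
 [-0.4227  0.9063 -0.0001]] [-0.693   0.9933 -1.0632] 18.4 0.27334016833607144
170                                                                                      
172                                                                                      
174                                                                                      
176                                                                                      
178                                                                                      
180                                                                                      
182                                                                                      
184                                                                                      
186                                                                                      
188                                                                              
[... 2796 characters left out ...]
  
252 ..............................                       ............................... 
254 ..............................                       ................................
256 ...... +++++++++..............                       .............. ++++++++.........
258 +++++++++++++++++++++++++++++++++++++++++++++++++++++++++++++++++++++++++++++++++++++
260 +++++++++++++++++++++++++++++++++++++++++++++++++++++++++++++++++++++++++++++++++++++
hinge [-61.125   13.7244] tilt -16.179920435435402 pad -28.471699967952492 4.250148067142842 res [-0.9  0.5  1.  -1.  -0.1  0.5]
hinge [-61.0179  13.716 ] tilt -17.590187830995802 pad -28.60765784044372 3.4409345537115485 res [-1.1  0.6  1.  -0.6]
```

```bash
python3 - <<'E'
from plan import *
g=s["position"]-.019*R[:,0]-m; g=np.array([g@py,g[2]]);print("grasp",g)
pad=np.array([-.0285,.0040])-g; a=np.radians(8);rp=np.array([[np.cos(a),-np.sin(a)],[np.sin(a),np.cos(a)]])@pad
G=np.array([.021,.004])-rp;print("new grasp",G)
show("pre",(G[0]-.045,G[1]),17,x=.0005); show("fin",G,17,x=.0005)
E
```

```text
[ 0.979  0.608 -0.66   1.887 -0.789  1.223  0.687] [0.5491 0.0718 0.1225] 
 [[ 0.1181  0.0546  0.9915]
 [ 0.8984  0.4194 -0.1301]
 [-0.423   0.9061  0.0004]] [ 0.4195  0.079  -1.015 ] 18.45 0.2665938355316824
grasp [-0.104   0.0355]
new grasp [-0.0581  0.0247]
pre [ 0. -0.  8.] [ 5.2 -6.8 -0.9]
fin [ 0. -0.  8.] [45.9 12.2 -0.9]
```

Call:
servo_tool --commands '[[[0,0,4,3,-4,-0.5,20],[0,0,8,5,-7,-1,20],[0,0,8,18,-1,-1,20],[0,0,8,32,6,-1,20],[0,0,8,46,12,-1,20]]]'

```text
time: 19.08
position: [0.554, 0.1191, 0.1135]
tool_rot: [1.061, 1.254, 0.889]
ft_force: [-10.6, -39.2, 6.6]
grip_width: 0.266
```

Call:
servo_tool --commands '[[[0,0,0,0,0,0,20],[0,0,0,0,0,0,20]]]'

```text
time: 19.32
position: [0.5539, 0.1184, 0.1133]
tool_rot: [1.064, 1.254, 0.889]
ft_force: [0.4, -0.9, 0.6]
grip_width: 0.266
```

```bash
cat > asc.py <<'E'
import cv2
from bench import vision
def asc(n,r0,r1,c0,c1):
    g=cv2.cvtColor(vision.get_image(n),cv2.COLOR_RGB2HSV); print(n,"cols from",c0)
    for r in range(r0,r1,2): print(r,''.join('#' if g[r,c,1]<50 and g[r,c,2]>150 else ('+' if g[r,c,1]<60 and g[r,c,2]>60 else ('.' if g[r,c,1]<75 else ' ')) for c in range(c0,c1)))
E
python3 - <<'E'
from plan import *
from asc import asc
g=s["position"]-.019*R[:,0]-m; print("grasp",g@px,g@py,g[2])
asc("side",195,250,190,250); asc("wrist",196,256,240,325)
E
```

```text
[ 0.966  0.725 -0.697  1.912 -0.871  1.187  0.773] [0.5539 0.1184 0.1133] 
 [[ 0.1248  0.0393  0.9914]
 [ 0.9486  0.2883 -0.1309]
 [-0.291   0.9567 -0.0013]] [ 0.357  -0.8572  0.5577] 19.325 0.2664056543307448
grasp 6.273928282302323e-05 -0.05808242532026371 0.023817251116168794
side cols from 190
195                                   .+   .+++++..             
197                                 +++ .++++++....          ...
199                              ++.    ++++++....       .......
201                            ++.    ++++++.          ++.....  
203                         ++.    .+++++..          ++....     
205                     . .+     .+++++.  .  .+++++++..         
207                      .       ++++++  ...++++++..            
209                           .+++++++++++++++++...             
211                         ++++++++++++++++++..                
213                      .++++++++++++++++++..                  
215                      .+++++++++++++++++.                    
217                      #####++++++++++++++                    
219                  
[... 3038 characters left out ...]
++++++.........++++++++###########+++++.........+++++++........       
242            .++++++++..........++++++++###########++++...........+++++++.......       
244            ++++++++...........++++++++###########++++...........+++++++........      
246           .++++++++...........++++++++++######+++++++...........++++++++........     
248           ++++++++............+++++++++++#####++    .............+++++++.........    
250      .   .++++++++.............         ...         .............++++++++........    
252          +++++++++............                       ............++++++++..........  
254        .++++++++++............                       .............+++++++++..........
```

```bash
python3 - <<'E'
from sfit import *
sfit([((214,217.5),(0,0,.013)),((204.5,233),(-.020,.039,.012))],x0=(-.02,.01,-.2)); print(s["ft_force"])
E
```

```text
[ 0.967  0.726 -0.697  1.912 -0.871  1.188  0.774] [0.5538 0.1183 0.1132] 
 [[ 0.125   0.0397  0.9914]
 [ 0.9488  0.2875 -0.1311]
 [-0.2903  0.9569 -0.0017]] [-0.3661 -1.0935 -0.8709] 19.425 0.26326926054164995
hinge [-11.5224   8.8664] tilt -5.589586553737419 pad 22.31590992381425 5.554695914989988 res [-0.4  0.1  0.4 -0.1]
[-0.3661 -1.0935 -0.8709]
```

Call:
servo_tool --commands '[[[0,0,0,0,0,0,87],[0,0,0,0,0,0,87],[0,0,0,0,0,0,87],[0,0,0,0,0,0,87],[0,0,0,0,0,0,87]]]'

```text
time: 20.05
position: [0.5537, 0.1177, 0.1129]
tool_rot: [1.066, 1.254, 0.889]
ft_force: [0.3, 0.0, 0.9]
grip_width: 0.751
```

Call:
servo_tool --commands '[[[0,0,0,0,0,0,87],[0,0,0,-10,0,0,87],[0,0,0,-35,0,0,87],[0,0,0,-65,0,0,87],[0,0,0,-100,0,0,87]]]'

```text
time: 20.68
position: [0.5408, 0.0216, 0.1422]
tool_rot: [1.066, 1.254, 0.889]
ft_force: [1.0, 0.1, -0.2]
grip_width: 0.997
```

```bash
python3 - <<'E'
from plan import *
from asc import asc
asc("side",195,250,190,255); asc("wrist",160,240,240,325)
E
```

```text
[ 1.063  0.698 -0.642  1.825 -0.792  1.371  0.739] [0.5408 0.0216 0.1422] 
 [[ 0.1252  0.0407  0.9913]
 [ 0.9488  0.2872 -0.1316]
 [-0.29    0.957  -0.0026]] [ 0.9997  0.0898 -0.1977] 20.675 0.9969338268358898
side cols from 190
195                                   .+                             
197                                 +++++                            
199                              +++ .++.                            
201                            ++.  .+.                              
203                         ++.   +++                                
205                     . .+    .++++                                
207                      .     +++++++               ..              
209                          +++++++++           ++..                
211                        +++++++++        ++++. .  .               
213                      +++++++++.     .++++++.                     
215                      +#####++.  .+++++++++++.                    
217                      ######+++++++++++++++++.                    
219                       ##+++
[... 3922 characters left out ...]
                                                                  
224                                                                                      
226                                                                                      
228                                                                                      
230                                                                                      
232                                                                                      
234                                                                                      
236                                                                                      
238
```

```bash
python3 - <<'E'
from sfit import *
import pin
print(pin.blob("side",205,200,25,30))
S1=[((216.8,216.7),(0,0,.013)),((202.5,231),(-.012,.042,.012))]
Wr=[(188.5,0,0,.013),(210.5,0,-.006,-.012),(178.5,0,.042,.012)]
sfit(S1,x0=(-.02,0,-.1)); sfit(S1,x0=(-.02,0,-.1),rows=Wr); sfit(S1[:1],x0=(-.02,0,-.1),rows=Wr[:2]); sfit(S1[:1],x0=(-.02,0,-.1),rows=Wr)
W=vision.camera_info("wrist");print("mark row",proj(W,m))
E
```

```text
[ 1.066  0.697 -0.638  1.822 -0.793  1.37   0.739] [0.5427 0.0171 0.1416] 
 [[ 0.1328  0.0415  0.9903]
 [ 0.9467  0.2905 -0.1391]
 [-0.2934  0.956  -0.0007]] [ 0.566   0.4294 -0.5762] 20.775 0.9984695321969331
side [([213.7, 216.5], [7, 10, 5, 4, 15])]
wrist [([279.8, 189.3], [19, 18, 12, 4, 35]), ([281.2, 195.4], [18, 24, 15, 3, 24])]
[([213.7, 216.5], [7, 15, 5, 4, 15])]
hinge [-16.7543   7.2245] tilt -4.3801190691393215 pad 17.146410381507117 4.627865215112511 res [-1.1  0.3  1.  -0.3]
hinge [-14.809   15.1183] tilt -12.078908082451399 pad 18.438222359654496 8.00347262096284 res [-2.8 -1.6 -0.1 -0.4 -1.6  2.6 -0. ]
hinge [-10.2024  14.247 ] tilt 19.00651246683425 pad 21.9439316424902 25.31999423144137 res [-1.9 -1.7  0.7 -0. ]
hinge [-15.0814  15.2622] tilt -11.859705031006985 pad 18.19284379956935 8.274692607082866 res [-2.7 -1.7 -1.6  2.7 -0.2]
mark row [281.0418 205.4667]
```

```bash
python3 - <<'E'
from sfit import *
S1=[((213.7,216.6),(0,0,.013)),((202,231),(-.012,.042,.012))]
Wr=[(189,0,0,.013),(210.5,0,-.006,-.012),(179,0,.042,.012)]
sfit(S1,x0=(-.02,0,-.1)); v=sfit(S1,x0=(-.02,0,-.1),rows=Wr); sfit(S1[:1],x0=(-.02,0,-.1),rows=Wr)
# predicted handle steel/rubber & end positions for a level / tilted clip
D=vision.camera_info("side");W=vision.camera_info("wrist")
for z,t in ((.0085,-5),(.0085,-12),(.0085,-20)):
    t=np.radians(t);F=np.cos(t)*py+np.sin(t)*up;U=np.cos(t)*up-np.sin(t)*py;c=m+.001*px-.0135*py+z*up
    print(np.degrees(t),"W handle end -x top,bot",[proj(W,c-.055*F-.026*px+u*U).round(1) for u in(.012,-.012)],"D",[proj(D,c-.055*F-.026*px+u*U).round(1) for u in(.012,-.012)],"pin",proj(D,c+.013*U).round(1),proj(W,c+.013*U).round(1),"jaw tip D",[proj(D,c+.042*F-.012*px+u*U).round(1) for u in(.012,-.012)])
import cv2
for n,r0,r1,c0,c1 in(("wrist",180,240,228,262),("side",193,225,225,262)):
    im=vision.get_image(n);g=cv2.cvtColor(im,cv2.COLOR_RGB2HSV);print(n,c0)
    for r in range(r0,r1,2): print(r,''.join('@' if g[r,c,2]<85 else '.' if g[r,c,1]<80 else ' ' for c in range(c0,c1)))
E
```

```text
[ 1.063  0.698 -0.643  1.827 -0.793  1.368  0.739] [0.5411 0.0228 0.1418] 
 [[ 0.1254  0.0406  0.9913]
 [ 0.9488  0.287  -0.1318]
 [-0.2899  0.9571 -0.0025]] [-0.3986  0.8761 -0.6444] 20.925 0.9960168459682799
hinge [-13.0301  11.3156] tilt -7.436001613554312 pad 20.68393692701432 6.915400009846192 res [ 0.2 -0.1 -0.2  0.1]
hinge [-12.7902  14.046 ] tilt -12.326520043746557 pad 20.425955695022044 6.787542625397997 res [-0.4 -0.7 -0.4  0.6 -2.   2.5 -0.3]
hinge [-11.5928  13.4347] tilt -12.459249200005843 pad 21.606533205103723 6.099332200435649 res [-0.9 -0.2 -2.   2.4 -0.2]
-5.0 W handle end -x top,bot [array([250.7, 219.7]), array([252. , 244.5])] D [array([241.8, 209.9]), array([243. , 217.6])] pin [214.4 217.3] [282.1 192.9] jaw tip D [array([202.2, 231.2]), array([204.2, 238.9])]
-12.000000000000002 W handle end -x top,bot [array([250.5, 211.5]), array([251.5, 238.4])] D [array([240.8, 208.2]), array([243. , 215.2])] pin [213.8 217.7] [282.1 192.4] jaw tip D [array([202.2, 233.2]), array([205.3, 240. ])]
-20.0 W handle end -x top,bot [array([250.5, 201.9]), array([251.1, 230.4])
[... 1260 characters left out ...]
        @@@@@@    
238                                   
side 225
193                 .............        
195 .                                    
197 @@                                   
199 @@@@                                 
201 @@@@                                 
203 @@@@                                 
205 @@@                                  
207 @            .@@                     
209          .@@@@@@@                    
211      ..@@@@@@@@@@                    
213  ......@@@@@@@@@@@                   
215 .......@@@@@@@@                      
217 ........@@@                          
219 ........                             
221 ....                                 
223
```

```bash
python3 - <<'E'
from bench import ctrl,vision
import cv2,numpy as np
for n,boxes in (("side",{"small":(300,135,318,165),"glue":(235,155,262,196),"block":(183,174,228,206),"screw":(258,140,272,186),"pot":(125,210,156,248)}),("scene",{"small":(204,297,222,335),"glue":(292,295,325,338),"tape":(350,255,400,300),"block":(335,290,400,348),"screw":(262,322,284,420),"pot":(405,228,448,270)})):
    a=cv2.imread(f"pics/{n}0.png")[:,:,::-1];b=vision.get_image(n)
    for k,(x0,y0,x1,y1) in boxes.items():
        r=cv2.matchTemplate(b[max(0,y0-12):y1+12,max(0,x0-12):x1+12].copy(),a[y0:y1,x0:x1].copy(),cv2.TM_CCOEFF_NORMED);_,v,_,l=cv2.minMaxLoc(r);print(n,k,round(v,3),(l[0]-min(12,x0),l[1]-min(12,y0)))
from pin import blob
print(blob("side",205,200,25,30)); print(ctrl.get_state()["ft_force"])
E
```

```text
side small 0.508 (-12, 0)
side glue 0.441 (-1, 1)
side block 0.882 (0, 0)
side screw 0.275 (0, 0)
side pot 0.999 (0, 0)
scene small 0.999 (0, 0)
scene glue 0.998 (0, 0)
scene tape 0.996 (0, 0)
scene block 0.997 (0, 0)
scene screw 0.997 (0, 0)
scene pot 0.998 (0, 0)
[ 1.061  0.698 -0.643  1.827 -0.793  1.368  0.739] [0.5408 0.0239 0.1417] 
 [[ 0.1238  0.0404  0.9915]
 [ 0.9492  0.2864 -0.1302]
 [-0.2893  0.9572 -0.0029]] [ 0.3456 -0.2062 -0.3994] 21.125 0.9985211072511287
side [([213.7, 216.5], [7, 10, 5, 4, 15])]
wrist [([282.4, 191.6], [22, 20, 12, 4, 34]), ([282.8, 198.0], [20, 26, 15, 4, 26])]
[([213.7, 216.5], [7, 15, 5, 4, 15])]
[ 0.1614  0.7234 -0.1504]
```

```bash
python3 -c "
from bench import close_job
print(close_job())"
```

```text
the job is handed in; nothing more can be done
None
```

The larger clip is on the ear's free upright edge at the pencil mark, released and at rest, and the job is handed in at about 21 s of the 53 s allowed. The hand-in reports no verdict.

**How it went:** I took the clip off the strip and clamped it on. The first two placings slipped in the fingers as they opened and closed. The second was left pitched nose-down about 28°, with the pads only about 4 mm in. I re-gripped it, raised the nose and opened the fingers quickly.

**Final checks**, measured from the side and wrist views:

| Quantity | Measured | Allowed |
|---|---|---|
| Pad middle in from the edge | about 20 mm | 6 to 32 mm |
| Height relative to the mark | about 7 mm above | within 15 mm |
| Sideways offset | about 1 mm | within 12 mm |
| Nose-down pitch | about 7 to 12° (0.13 to 0.21 rad) | pin below 0.30 rad, square below 0.35 rad |

- **At rest:** the clip's pin stayed at the same side-view pixel across repeated looks, and the gripper was about 100 mm clear.
- **Bystanders:** the smaller clip, glue, tape, block, screwdriver and pot matched their starting positions in the scene view.

**Checks that disagreed or are uncertain:**
- **Pitch:** the estimates differed by about 5° between views, and the arm was swaying slightly in the wrist views.
- **Side view of bystanders:** it matched poorly for the smaller clip, glue and screwdriver. I put that down to the arm blocking the view.
- **Force spike:** the wrist read about 39 N for a moment on the last approach, just under the 40 N pressing limit. It was back near zero at the next reading; I did not find the cause.

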